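Put the stacked specimen boxes away in the collection drawer

TASK

Put the stack of specimen boxes away in the wooden collection drawer: take it down from the top, one box at a time (the two small boxes first, in either order, then the nails, last the brick), and lay each box flat in the bay of the tray whose head compartment shows the same kind of find. The finds are fragile: keep the boxes level and set them down gently instead of dropping them, and do not shift the brown jar or the loupe beside the stack.

Things in the scene. Friction and masses are not known exactly. Their poses are not given: they have to be found in the camera images.
- box_glass: Small specimen box, white card with clear lid, holding green bottle glass: 38 mm along x (grip across this), 40 mm along y, 24 mm high, rigid, flat sides, about 60 g, loose. Origin: centre of underside, z up. At the start on top of the nail box, at one of its ends (either one), the other small box 14 mm away along y.
- box_china: Small specimen box, white card with clear lid, holding white china sherds with blue lines: 38 mm along x (grip across this), 40 mm along y, 24 mm high, rigid, flat sides, about 60 g, loose. Origin: centre of underside, z up. At the start on top of the nail box, at one of its ends (either one), the other small box 14 mm away along y.
- box_nails: Medium specimen box, white card with clear lid, holding dark rusty iron nails: 58 mm along x (grip across this), 104 mm along y, 26 mm high, rigid, flat sides, about 200 g, loose. Origin: centre of underside, z up. At the start in the middle of the stack, on the brick box, under both small boxes.
- box_brick: Large specimen box, white card with clear lid, holding orange-red brick sherds: 66 mm along x (grip across this), 132 mm along y, 26 mm high, rigid, flat sides, about 300 g, loose. Origin: centre of underside, z up. At the start at the bottom of the stack, on the table, showing most at its -y end.
- tray_glass: Fixed shallow card tray in the wooden drawer; its head compartment (26 mm long, at the bay's +y end) shows green bottle glass. Bay inside 54 mm along x, 56 mm along y; floor 2 mm thick (a box in it lies 2 mm above the origin), rim 10 mm. Origin: middle of the bay, underside. The four trays swap places from start to start. Drawer floor 8 mm, walls 38 mm above the table.
- tray_china: Fixed shallow card tray in the wooden drawer; its head compartment (26 mm long, at the bay's +y end) shows white china sherds with blue lines. Bay inside 54 mm along x, 56 mm along y; floor 2 mm thick (a box in it lies 2 mm above the origin), rim 10 mm. Origin: middle of the bay, underside. The four trays swap places from start to start. Drawer floor 8 mm, walls 38 mm above the table.
- tray_nails: Fixed shallow card tray in the wooden drawer; its head compartment (26 mm long, at the bay's +y end) shows dark rusty iron nails. Bay inside 74 mm along x, 120 mm along y; floor 2 mm thick (a box in it lies 2 mm above the origin), rim 10 mm. Origin: middle of the bay, underside. The four trays swap places from start to start. Drawer floor 8 mm, walls 38 mm above the table.
- tray_brick: Fixed shallow card tray in the wooden drawer; its head compartment (26 mm long, at the bay's +y end) shows orange-red brick sherds. Bay inside 82 mm along x, 148 mm along y; floor 2 mm thick (a box in it lies 2 mm above the origin), rim 10 mm. Origin: middle of the bay, underside. The four trays swap places from start to start. Bays lie 116 mm apart along x, 186 mm along y.
- jar: Bystander, to be left alone: loose brown glass jar with black cap, 44 mm diameter, 69 mm high, standing about 120 mm beyond the stack's middle (+x side). Origin: centre of its underside.
- loupe: Bystander, to be left alone: loose dark round magnifying loupe, 38 mm diameter, 24 mm high, standing about 130 mm from the stack's middle, past its +y end. Origin: centre of its underside.
Not all that is in view belongs to the job. What is shaped like the box_nails but green is not meant.

How it is judged (in metres and radians):
On the way, in this order (a step that is already met when the one before it is completed fails the run):
1. the glass box and the china box lie flat in their own trays (horizontal distance between box_glass and tray_glass below 0.014 m and z of box_glass in the frame of tray_glass below 0.006 m and angle between each of box_glass, box_china's own z axis and vertical below 0.07 rad and horizontal distance between box_china and tray_china below 0.014 m and z of box_china in the frame of tray_china below 0.006 m), for 0.2 s.
2. then the nail box lies flat in its own tray (horizontal distance between box_nails and tray_nails below 0.014 m and z of box_nails in the frame of tray_nails below 0.006 m and angle between box_nails's own z axis and vertical below 0.07 rad), for 0.2 s.
3. then the brick box lies flat in its own tray (horizontal distance between box_brick and tray_brick below 0.014 m and z of box_brick in the frame of tray_brick below 0.006 m and angle between box_brick's own z axis and vertical below 0.07 rad), for 0.2 s.
At the end, for the whole second after the job is handed in: Each of the four boxes lies in the bay of its own tray (centre within 14 mm of the bay's middle, underside within 6 mm of the tray's underside, tilt under 4 degrees), released by the fingers and at rest (all of step 1 and all of step 2 and all of step 3 and contact force between the fingers and box_glass below 0.1 N and linear speed of each of box_glass, box_china, box_nails, box_brick below 0.02 m/s and contact force between the fingers and box_china below 0.1 N and contact force between the fingers and box_nails below 0.1 N and contact force between the fingers and box_brick below 0.1 N); the robot touches nothing.
It fails at once if a box is tipped by more than about 30 degrees (angle between any of box_glass, box_china, box_nails, box_brick's own z axis and vertical above 0.5 rad).
It fails at once if a box comes down into its tray faster than 0.55 m/s, as when dropped from more than 15 mm ((horizontal distance between box_glass and tray_glass below 0.03 m and height (world z) of box_glass below 0.06 m and linear speed of box_glass above 0.55 m/s) or (horizontal distance between box_china and tray_china below 0.03 m and height (world z) of box_china below 0.06 m and linear speed of box_china above 0.55 m/s) or (horizontal distance between box_nails and tray_nails below 0.03 m and height (world z) of box_nails below 0.06 m and linear speed of box_nails above 0.55 m/s) or (horizontal distance between box_brick and tray_brick below 0.03 m and height (world z) of box_brick below 0.06 m and linear speed of box_brick above 0.55 m/s)).
It fails at once if a box is lifted with another one still on it ((height (world z) of box_nails above 0.05 m and contact force between any of box_glass, box_china and box_nails above 0.1 N) or (height (world z) of box_brick above 0.025 m and contact force between box_nails and box_brick above 0.1 N)).
It fails at once if the jar or the loupe is shifted by more than 20 mm or knocked over (distance of any of jar, loupe from where it was at the start of the episode above 0.02 m or angle between any of jar, loupe's own z axis and vertical above 0.5 rad).
It also fails if it takes over 109 s, if anything falls off the work surface, if the arm or the gripper's body presses on something with over 40 N, if the wrist force passes 120 N, or if a joint passes its speed limit or range.

ROBOT

A 7-joint arm with a two-finger parallel gripper is mounted at the origin on the work surface. World frame = base frame: x ahead of the robot, y to its left, z up, the work surface at z = 0. Lengths are in m, angles in degrees, forces in N, time in s.
With the tool pointing down it reaches from about 0.425 to 0.875 m from the base axis. Payload 4.7 kg.
Tool frame: the origin (TCP) lies midway between the tips of the shut fingers; the grasp point (between the pads) lies 19 mm behind it; z points along the fingers, y is the direction in which the jaws open and shut (so a half turn about z gives the same grasp; the last joint's range is limited). The gripper opens to 87 mm and grips with 3 to 60 N. Pads are 19 mm wide; open, the fingers measure 117 mm over their backs; the gripper's body (75 mm by 190 mm) begins 51 mm behind the grasp point.
Start: joints at [-70.067, 18.392, -4.016, 83.108, 1.295, 78.541, -3.26], TCP at [0.213, 0.614, 0.2] pointing down, gripper open.
Joint ranges: [-163.93, 163.93], [-17.29, 119.83], [-79.2, 71.16], [3.27, 140.29], [-89.18, 269.18], [5.43, 117.66], [-154.24, 154.24]. Speed limits (degrees/s): [147.25, 147.25, 180, 180, 180, 180, 180].

INTERFACE

Orientations are given as [roll, pitch, yaw] about the fixed x, y, z axes, in that order (R = Rz(yaw) Ry(pitch) Rx(roll)).
In Python, from cell import env gives the robot as it stands. The module is installed in compiled form; this text tells all that it offers.
- The arm moves only by the tool servo_tool, never from a script. Its argument "plan" is a list of rows, each a list of 3 entries, a list of its own where there are three numbers: the opening, from 0 (shut) to 1 (fully open), then the shift along the tool's x, y, z in cm, then the turn, a rotation vector about the tool's x, y, z in degrees. A call has 1 to 20 rows; each row shifts and turns the pose as measured when the row begins, along the tool's axes as they then stand; what a row does not reach is not made up. A row lasts 1/12 s, in which the tool goes at most 41.7 mm and 7.16 degrees, less where a joint would pass 70% of its speed; a pose out of reach is approached as far as the arm can. A call is refused whole if a number of a shift passes 4.17 or a number of a turn 7.16, either way. A call with a gripper value outside its range is refused whole. The fingers move at their own pace and stop on an object; "force" is the grip in N (left out, the last holds). Time passes only in rows, so rows that do not move let the fingers close. It gives the time, the measured TCP pose, the force and the opening at its end, in the units of the state.
- env.get_obs(): the state, without advancing time (a new reading comes with each control period).
- env.read_camera(name): name is "scene" or "top" or "wrist"; returns a dict with "image" (400x640x3 uint8, blue, green, red), "fx", "fy", "cx", "cy" (pixels), "k1" (the pictures are not rectified: a ray, as slopes to the right and down, at radius r is drawn at 1 + k1 r^2 times it, then the intrinsics apply), "rvec" (rotation vector, rad) and "tvec" (3), from world to camera coordinates, as OpenCV has them; the wrist camera has in their place "T_tool_cam" (4x4, takes a point from camera to tool coordinates, whose origin is the TCP and whose axes are the flange's). Camera axes: x right, y down, z forward; pixel columns grow to the right and rows downward; lengths in m; the calibration is good to about 2 mm. A picture is of the moment at which its call begins: read the wrist's pose just before it. There is no depth.
- env.sign_off(): hands the job in, once; it reports no verdict.
The state is a dict: "time_s": time; "qpos": joint angles; "joint_velocities": joint speeds; "effort": joint torques, N m; "tool_pos": TCP position; "tool_rot": TCP orientation; "force": force on the tool from outside, world axes, zero at the start; "wrist_torque": the same for the moment, N m; "grip_width": finger opening in m.
Only numpy, scipy, OpenCV 4.12 (cv2) and the standard library are available. Lean on these libraries where they do the work, as an engineer would, in place of code of your own. Each camera call takes 0.05 s, during which the arm holds its last target. There are 200 camera calls.

## Working session

There is one attempt and no reset: what is moved stays moved. The work goes in short steps, Python scripts to look and compute and a tool call to move; the robot and the scene stay as the last step left them, time stands still between calls to the robot, and variables do not carry over. Pictures are saved under pics/ and viewed, about 12 in all and at most 16, crops included, and the job is handed in when it is done.

Besides the shell and the picture viewer there is one more tool, called after ">>>" as name(argument=value, ...) on one line, values as JSON. servo_tool: Moves the arm, as the interface text tells. Its arguments: {"type":"object","properties":{"plan":{"type":"array"},"force":{"type":"number"}},"required":["plan"]}

```bash
mkdir -p pics; cat > h.py <<'E'
import numpy as np, cv2
from cell import env
from scipy.spatial.transform import Rotation as R
def K(c): return np.array([[c['fx'],0,c['cx']],[0,c['fy'],c['cy']],[0,0,1.]])
def cast(c,px,z,obs=None):
    """pixels -> world points on plane z"""
    px=np.array(px,float).reshape(-1,2)
    d=np.stack([(px[:,0]-c['cx'])/c['fx'],(px[:,1]-c['cy'])/c['fy']],1)
    s=d.copy()
    for _ in range(20): s=d/(1+c['k1']*(s**2).sum(1,keepdims=True))
    r=np.c_[s,np.ones(len(s))]
    if 'rvec' in c:
        Rm=cv2.Rodrigues(np.array(c['rvec'],float))[0]; o=-Rm.T@np.array(c['tvec'],float).ravel(); w=r@Rm
    else:
        T=np.array(c['T_tool_cam']); Rt=R.from_euler('xyz',obs['tool_rot'],degrees=True).as_matrix()
        o=np.array(obs['tool_pos'])+Rt@T[:3,3]; w=r@(Rt@T[:3,:3]).T
    return o+w*((z-o[2])/w[:,2])[:,None]
E
python3 - <<'E'
from h import *
o=env.get_obs(); print(o)
for n in ['scene','top','wrist']:
    o=env.get_obs();c=env.read_camera(n); cv2.imwrite(f'pics/{n}0.png',c['image'])
    print(n,{k:v for k,v in c.items() if k!='image'})
E
```

```text
{'time_s': 0.0, 'qpos': array([-70.06729595,  18.43996719,  -4.01443625,  83.17376671,
         1.29267079,  78.53848047,  -3.26197423]), 'joint_velocities': array([ 0.02224589, -0.0421139 ,  0.05252169,  0.01371962,  0.02086441,
        0.0042453 ,  0.11975722]), 'effort': array([-2.81568697e-05, -4.91287887e+01, -4.03707102e-01, -3.12529242e+01,
       -6.38203346e-02,  4.36160259e-02,  1.47057831e-04]), 'tool_pos': array([0.21281572, 0.61356583, 0.19846102]), 'tool_rot': array([-1.79892889e+02,  3.63177535e-03,  1.60873545e+02]), 'force': array([ 0.78216913,  0.40786674, -0.16730509]), 'wrist_torque': array([ 0.01760857, -0.01337939,  0.00735577]), 'grip_width': 0.0875512793026963}
scene {'fx': 422.3266885274284, 'fy': 422.3266885274284, 'cx': 320.87495915206, 'cy': 200.70809873302977, 'k1': -0.002803050344059784, 'rvec': array([ 1.3413612 ,  2.46844484, -0.65197152]), 'tvec': array([ 0.23129713, -0.39494556,  1.2742568 ])}
top {'fx': 394.30825919840055, 'fy': 394.30825919840055, 'cx': 316.5678641116108, 'cy': 199.59821274378638, 'k1': -0.048173891704867765, 'rvec': array([ 2.15994468, -2.16888769,  0.14870697]), 'tvec': array([0.05521863, 0.52536526, 1.08158114])}
wrist {'fx': 304.8967360976229, 'fy': 304.8967360976229, 'cx': 317.94808744755744, 'cy': 207.06773708880175, 'k1': -0.044285119032888384, 'T_tool_cam': array([[-1.16323971e-03, -9.64406551e-01, -2.64421351e-01,
         7.17636596e-02],
       [ 9.99999202e-01, -1.25212172e-03,  1.67594659e-04,
         1.26209183e-03],
       [-4.92717104e-04, -2.64420945e-01,  9.64407238e-01,
        -1.84518719e-01],
       [ 0.00000000e+00,  0.00000000e+00,  0.00000000e+00,
         1.00000000e+00]])}
```

View pics/top0.png

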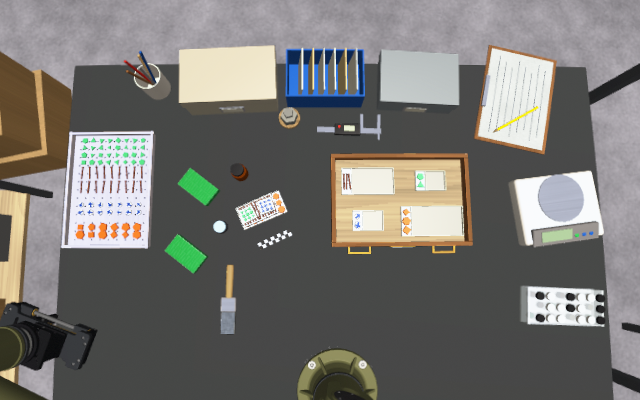

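View pics/scene0.png

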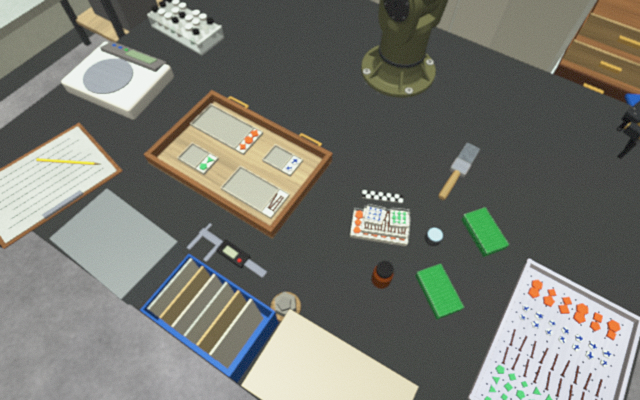

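```bash
python3 - <<'E'
from h import *
im=cv2.imread('pics/top0.png')
a=cv2.resize(im[145:255,325:480],None,fx=5,fy=5,interpolation=cv2.INTER_CUBIC)
cv2.imwrite('pics/cd.png',a)
b=cv2.resize(im[150:255,210:300],None,fx=5.7,fy=5.7,interpolation=cv2.INTER_CUBIC)
cv2.imwrite('pics/cs.png',b)
E
```

```text
(no output)
```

View pics/cd.png

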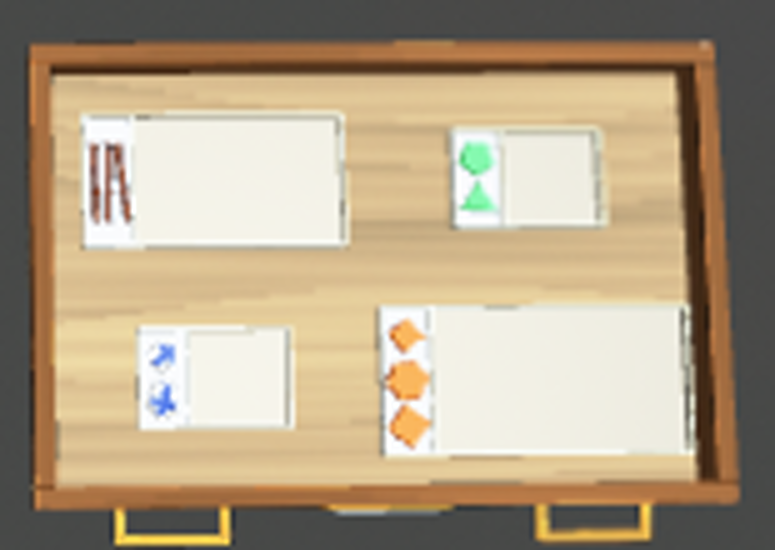

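View pics/cs.png

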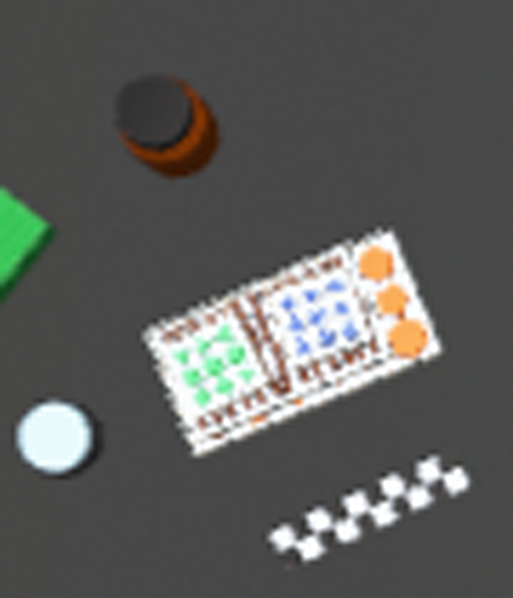

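```bash
python3 - <<'E'
from h import *
c=env.read_camera('top')
D=lambda l:np.array(l)/5+[325,145]
S=lambda l:np.array(l)/5.7+[210,150]
np.set_printoptions(precision=4,suppress=True)
f=[[[134,117],[340,117],[343,245],[134,245]],[[502,131],[600,131],[603,226],[502,226]],[[188,328],[290,328],[290,427],[188,427]],[[432,306],[686,306],[690,454],[432,454]]]
for n,q in zip(['nails','glass','china','brick'],f):
    p=cast(c,D(q),.012); print(n,p.mean(0),np.ptp(p,0))
print('wall corners',cast(c,D([[30,45],[712,42],[738,500],[35,507]]),.038))
print('glass,china top',cast(c,S([[212,365],[320,318]]),.076))
e=cast(c,S([[190,455],[440,350],[388,232],[143,333]]),.026);print('brick corners-ish',e)
print('jar',cast(c,S([[158,112]]),.069),'loupe',cast(c,S([[57,437]]),.024))
E
```

```text
nails [ 0.5815 -0.11    0.012 ] [0.0755 0.1218 0.    ]
glass [ 0.5826 -0.2942  0.012 ] [0.0563 0.0604 0.    ]
china [ 0.4673 -0.1081  0.012 ] [0.0571 0.0599 0.    ]
brick [ 0.465  -0.2943  0.012 ] [0.0863 0.1519 0.    ]
wall corners [[ 0.6558  0.0113  0.038 ]
 [ 0.6579 -0.3833  0.038 ]
 [ 0.395  -0.3844  0.038 ]
 [ 0.394   0.011   0.038 ]]
glass,china top [[0.4815 0.241  0.076 ]
 [0.5037 0.1901 0.076 ]]
brick corners-ish [[0.4414 0.2593 0.026 ]
 [0.493  0.1362 0.026 ]
 [0.5522 0.1624 0.026 ]
 [0.5019 0.2836 0.026 ]]
jar [[0.6048 0.2703 0.069 ]] loupe [[0.4506 0.3256 0.024 ]]
```

>>> servo_tool(plan=[[1, [0, 0, 0], [0, 0, 6.9]], [1, [0, 0, 0], [0, 0, 6.9]], [1, [0, 0, 0], [0, 0, 6.9]], [1, [0, 0, 0], [0, 0, 6.9]], [1, [0, 0, 0], [0, 0, 6.9]], [1, [0, 0, 0], [0, 0, 6.9]], [1, [0, 0, 0], [0, 0, 6.9]], [1, [-3.96, 0.85, 0], [0, 0, 0]], [1, [-3.96, 0.85, 0], [0, 0, 0]], [1, [-3.96, 0.85, 0], [0, 0, 0]], [1, [-3.96, 0.85, 0], [0, 0, 0]], [1, [-3.96, 0.85, 0], [0, 0, 0]], [1, [-3.96, 0.85, 0], [0, 0, 0]], [1, [-3.96, 0.85, 0], [0, 0, 0]], [1, [-3.96, 0.85, 0], [0, 0, 0]], [1, [-3.96, 0.85, 0], [0, 0, 0]], [1, [-3.96, 0.85, 0], [0, 0, 0]], [1, [-3.96, 0.85, 0], [0, 0, 0]], [1, [-3.96, 0.85, 0], [0, 0, 0]]], force=15)

```text
time_s: 1.78
tool_pos: [0.4746, 0.2005, 0.1921]
tool_rot: [-179.5, -0.1, 111.8]
force: [0.8, 0.1, -0.7]
grip_width: 0.0868
```

```bash
cat >> h.py <<'E'
def go(x,y,z,yaw,o=None):
    """turn about tool z (deg), then shift in tool axes (cm) once at that yaw"""
    o=o or env.get_obs(); Rt=R.from_euler('xyz',[180,0,yaw],degrees=True)
    d=(np.array([x,y,z])-o['tool_pos'])*100
    cur=R.from_euler('xyz',o['tool_rot'],degrees=True)
    rv=(cur.inv()*Rt).as_rotvec(degrees=True); s=Rt.inv().apply(d)
    print('turn',rv.round(2),'shift_cm',s.round(2),'rows',round(max(abs(s))/4.1,1))
def show(o=None):
    o=o or env.get_obs(); print(round(o['time_s'],2),o['tool_pos'].round(4),o['tool_rot'].round(2),o['force'].round(1),round(o['grip_width'],4),'j7',o['qpos'][6].round(0))
E
python3 - <<'E'
from h import *
show()
o=env.get_obs();c=env.read_camera('wrist');cv2.imwrite('pics/w1.png',c['image'])
np.savez('pics/w1.npz',p=o['tool_pos'],r=o['tool_rot'])
E
```

```text
1.78 [0.4746 0.2005 0.1921] [-1.7952e+02 -6.0000e-02  1.1178e+02] [ 0.8  0.1 -0.7] 0.0868 j7 -3.0
```

View pics/w1.png

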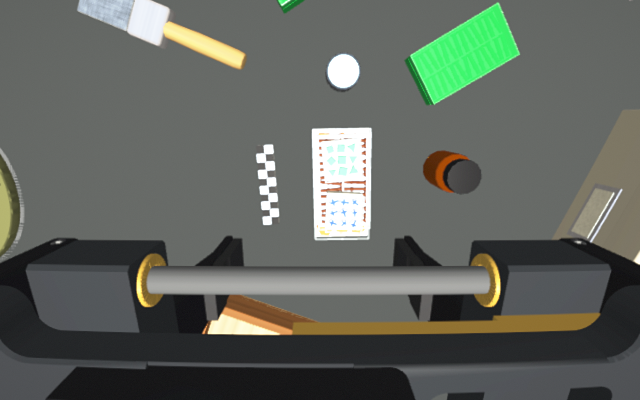

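```bash
python3 - <<'E'
from h import *
im=cv2.imread('pics/w1.png')
z=cv2.resize(im[115:250,295:390],None,fx=4.4,fy=4.4,interpolation=cv2.INTER_CUBIC);cv2.imwrite('pics/w1z.png',z)
E
```

```text
(no output)
```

View pics/w1z.png

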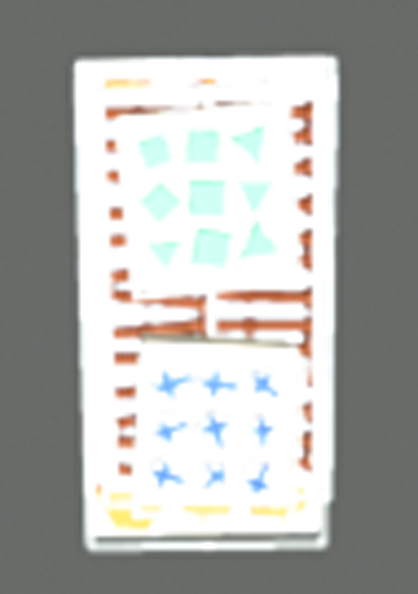

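```bash
python3 - <<'E'
from h import *
d=np.load('pics/w1.npz');o={'tool_pos':d['p'],'tool_rot':d['r']}
c=env.read_camera('wrist')
S=lambda l:np.array(l)/4.4+[295,115]
a=cast(c,S([[206,198],[214,430]]),.074,o);v=a[1]-a[0];print(a.round(4),np.hypot(*v[:2]),np.degrees(np.arctan2(v[1],v[0]))+90)
b=cast(c,S([[75,60],[338,58],[327,540],[88,540]]),.026,o);print(b.round(4),b.mean(0))
for i in range(4):
    w=b[(i+1)%4]-b[i];print(np.hypot(*w[:2]).round(4),np.degrees(np.arctan2(w[1],w[0])).round(1))
go(*a[0,:2],.1,113.5);go(*a[0,:2],.1,112.5)
E
```

```text
[[0.4825 0.245  0.074 ]
 [0.5054 0.1957 0.074 ]] 0.05435395960259199 24.84835211673827
[[0.4432 0.2611 0.026 ]
 [0.505  0.2863 0.026 ]
 [0.5558 0.1663 0.026 ]
 [0.494  0.1416 0.026 ]] [0.49952599 0.21382834 0.026     ]
0.0668 22.2
0.1303 -67.0
0.0666 -158.2
0.1299 113.0
turn [-0.42  0.15 -2.45] shift_cm [4.48 2.44 9.25] rows 2.3
turn [-0.42  0.16 -1.45] shift_cm [4.52 2.36 9.25] rows 2.3
```

>>> servo_tool(plan=[[1, [0, 0, 0], [-0.42, 0.15, -2]], [1, [1.5, 0.8, 2.2], [0, 0, 0]], [1, [1.5, 0.8, 2.2], [0, 0, 0]], [1, [1.5, 0.8, 2.2], [0, 0, 0]], [0.7, [0, 0, 0], [0, 0, 0]], [0.7, [0, 0, 0], [0, 0, 0]]])

```text
time_s: 2.38
tool_pos: [0.4851, 0.2443, 0.1259]
tool_rot: [179.8, -0.1, 112.6]
force: [0.8, 0.0, 1.4]
grip_width: 0.0801
```

```bash
python3 - <<'E'
from h import *
show();go(.4825,.2445,.063,113.5)
E
```

```text
2.38 [0.4851 0.2443 0.1259] [ 1.7977e+02 -9.0000e-02  1.1258e+02] [0.8 0.  1.4] 0.0801 j7 -4.0
turn [ 0.23 -0.09 -0.92] shift_cm [ 0.12 -0.23  6.29] rows 1.5
```

>>> servo_tool(plan=[[0.7, [0.1, -0.2, 1.5], [0.2, 0, -0.9]], [0.7, [0, 0, 1.5], [0, 0, 0]], [0.7, [0, 0, 1.5], [0, 0, 0]], [0.7, [0, 0, 1], [0, 0, 0]], [0.7, [0, 0, 0.4], [0, 0, 0]], [0.7, [0, 0, 0], [0, 0, 0]]])

```text
time_s: 2.88
tool_pos: [0.4848, 0.2444, 0.0699]
tool_rot: [179.7, -0.1, 113.5]
force: [-0.6, -0.8, -0.0]
grip_width: 0.0613
```

```bash
python3 - <<'E'
from h import *
show();go(.4825,.2445,.063,113.5)
E
```

```text
2.88 [0.4848 0.2444 0.0699] [ 1.7965e+02 -1.3000e-01  1.1350e+02] [-0.6 -0.8 -0. ] 0.0613 j7 -2.0
turn [ 0.35 -0.13  0.  ] shift_cm [ 0.1  -0.21  0.69] rows 0.2
```

>>> servo_tool(plan=[[0.7, [0.1, -0.3, 0.7], [0.2, 0, 0]], [0.7, [0, -0.1, 0.2], [0, 0, 0]], [0, [0, 0, 0], [0, 0, 0]], [0, [0, 0, 0], [0, 0, 0]], [0, [0, 0, 0], [0, 0, 0]], [0, [0, 0, 0], [0, 0, 0]], [0, [0, 0, 0], [0, 0, 0]], [0, [0, 0, 0], [0, 0, 0]], [0, [0, 0, 0], [0, 0, 0]], [0, [0, 0, 0], [0, 0, 0]], [0, [0, 0, 0], [0, 0, 0]]])

```text
time_s: 3.8
tool_pos: [0.4831, 0.2447, 0.0645]
tool_rot: [179.5, -0.2, 113.5]
force: [0.4, 0.9, -0.9]
grip_width: 0.0093
```

```bash
python3 - <<'E'
from h import *
show()
o=env.get_obs();c=env.read_camera('wrist');t=env.read_camera('top');s=env.read_camera('scene')
w=cv2.resize(c['image'][60:330,200:480],(400,386));
t=cv2.resize(t['image'][150:255,210:300],None,fx=4.4,fy=4.4)[:386,:400]
s=cv2.resize(s['image'][160:300,330:475],(400,386))
cv2.imwrite('pics/m1.png',np.hstack([w,s]))
E
```

```text
3.8 [0.4831 0.2447 0.0645] [179.49  -0.21 113.46] [ 0.4  0.9 -0.9] 0.0093 j7 -2.0
```

View pics/m1.png

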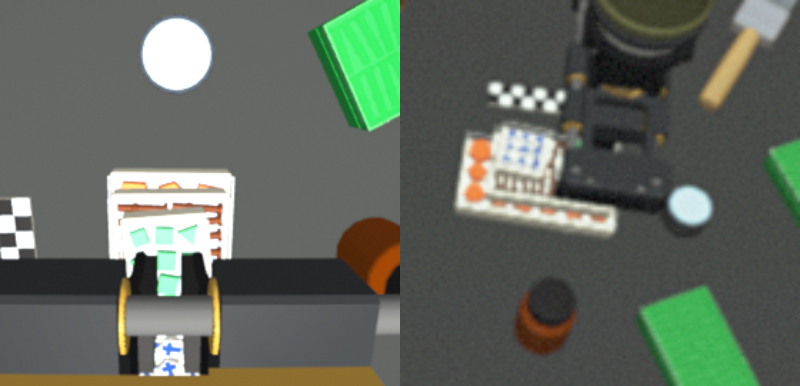

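```bash
python3 - <<'E'
from h import *
o=env.get_obs();c=env.read_camera('wrist')
g=lambda l:np.array(l)/1.4286+[200,60]
P=cast(c,g([[168,262],[168,237],[170,350],[120,217],[218,212],[108,172],[233,172]]),.074,o);print(P.round(4))
t=env.read_camera('top');im=t['image'][150:260,205:305];cv2.imwrite('pics/t2.png',cv2.resize(np.hstack([im,c['image'][190:300,270:370]]),None,fx=4,fy=4,interpolation=cv2.INTER_CUBIC))
E
```

```text
[[0.4831 0.2466 0.074 ]
 [0.4786 0.257  0.074 ]
 [0.5011 0.2072 0.074 ]
 [0.4567 0.2572 0.074 ]
 [0.4935 0.2754 0.074 ]
 [0.4451 0.273  0.074 ]
 [0.4919 0.2931 0.074 ]]
```

View pics/t2.png

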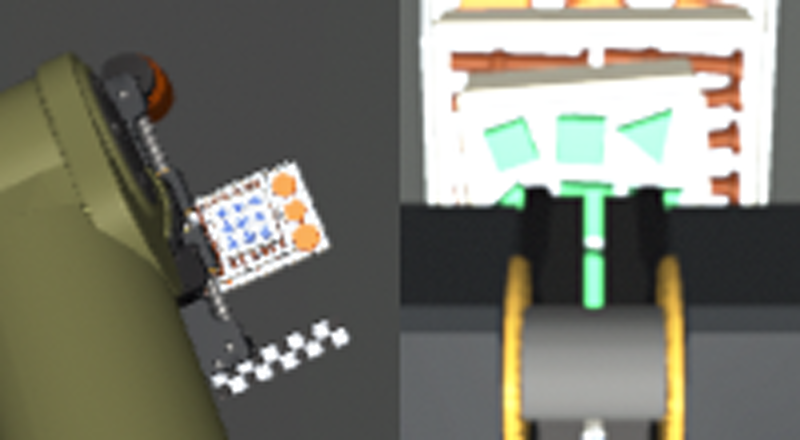

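```bash
python3 - <<'E'
from h import *
c=env.read_camera('wrist');T=np.linalg.inv(c['T_tool_cam'])
for z in (0,-.01,-.02,-.04):
    P=np.array([[x,y,z] for x in (-.0095,.0095) for y in (-.017,-.005,.005,.017)])
    q,_=cv2.projectPoints(P,cv2.Rodrigues(T[:3,:3])[0],T[:3,3],K(c),np.array([c['k1'],0,0,0.]))
    print(z,q.reshape(-1,2).round(0).tolist())
o=env.get_obs();print(o['qpos'],o['effort'])
E
```

```text
0 [[290.0, 254.0], [309.0, 254.0], [324.0, 254.0], [342.0, 254.0], [289.0, 226.0], [308.0, 226.0], [324.0, 226.0], [343.0, 226.0]]
-0.01 [[289.0, 260.0], [308.0, 260.0], [324.0, 260.0], [343.0, 260.0], [288.0, 232.0], [308.0, 232.0], [324.0, 232.0], [344.0, 232.0]]
-0.02 [[287.0, 268.0], [308.0, 268.0], [324.0, 268.0], [345.0, 268.0], [286.0, 238.0], [307.0, 238.0], [325.0, 238.0], [345.0, 238.0]]
-0.04 [[284.0, 285.0], [306.0, 285.0], [325.0, 285.0], [348.0, 285.0], [283.0, 252.0], [306.0, 252.0], [325.0, 252.0], [349.0, 252.0]]
[-48.36100286  11.3521925   20.8175866  108.96975751  -4.83273997
  59.97415033  -2.06851597] [-5.66293438e-04 -3.64736295e+01  2.28512876e+00 -2.77324766e+01
 -7.09752669e-02 -8.86428694e-03 -7.93189265e-04]
```

>>> servo_tool(plan=[[0, [0, 0, -0.5], [0, 0, 0]], [0, [0, 0, -1.5], [0, 0, 0]], [0, [0, 0, -2], [0, 0, 0]], [0, [0, 0, -2], [0, 0, 0]], [0, [0, 0, 0], [0, 0, 0]]])

```text
time_s: 4.52
tool_pos: [0.4814, 0.2433, 0.1262]
tool_rot: [179.7, -0.1, 113.4]
force: [-0.1, 0.2, 0.8]
grip_width: 0.0008
```

```bash
python3 - <<'E'
from h import *
show()
c=env.read_camera('wrist');s=env.read_camera('scene')
cv2.imwrite('pics/m2.png',np.hstack([cv2.resize(c['image'][120:320,220:420],(400,400),interpolation=cv2.INTER_CUBIC),cv2.resize(s['image'][180:280,330:430],(400,400),interpolation=cv2.INTER_CUBIC)]))
E
```

```text
4.52 [0.4814 0.2433 0.1262] [ 1.7973e+02 -1.4000e-01  1.1344e+02] [-0.1  0.2  0.8] 0.0008 j7 -3.0
```

View pics/m2.png

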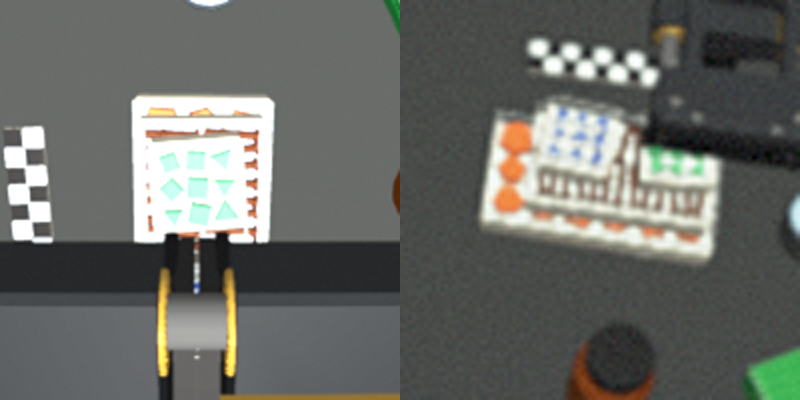

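>>> servo_tool(plan=[[0.7, [0, 0, 0], [0.2, 0, -1.5]], [0.7, [0, 0, 0], [0, 0, 0]], [0.7, [0, 0, 0], [0, 0, 0]], [0.7, [0, 0, 0], [0, 0, 0]], [0.7, [0, 0, 0], [0, 0, 0]], [0.7, [0, 0, 0], [0, 0, 0]], [0.7, [0, 0, 0], [0, 0, 0]], [0.7, [0, 0, 0], [0, 0, 0]], [0.7, [0, 0, 0], [0, 0, 0]], [0.7, [0, 0, 0], [0, 0, 0]], [0.7, [0, 0, 0], [0, 0, 0]], [0.7, [0, 0, 0], [0, 0, 0]]])

```text
time_s: 5.62
tool_pos: [0.4763, 0.2406, 0.1175]
tool_rot: [-179.3, -0.0, 114.9]
force: [0.7, -0.1, -0.1]
grip_width: 0.0597
```

```bash
python3 - <<'E'
from h import *
show();go(.4830,.2455,.048,115)
o=env.get_obs();c=env.read_camera('wrist');im=c['image']
b,g,r=[im[...,i].astype(int) for i in range(3)]
m=(((g-r)>25)&((g-b)>8)).astype(np.uint8); n,l,s,ce=cv2.connectedComponentsWithStats(m)
for i in range(1,n):
    if s[i,4]>15 and 120<ce[i][1]<300: print(s[i].tolist(),ce[i].round(0),cast(c,[ce[i]],.075,o)[0,:2].round(4))
E
```

```text
5.62 [0.4763 0.2406 0.1175] [-1.7933e+02 -1.0000e-02  1.1487e+02] [ 0.7 -0.1 -0.1] 0.0597 j7 -2.0
turn [-0.67 -0.01 -0.13] shift_cm [0.16 0.81 6.95] rows 1.7
[322, 197, 10, 10, 87] [326. 202.] [0.4764 0.2571]
[334, 197, 11, 10, 53] [340. 201.] [0.4857 0.2622]
[308, 198, 10, 10, 70] [313. 202.] [0.4673 0.2522]
[307, 211, 13, 12, 82] [313. 216.] [0.4722 0.2423]
[322, 211, 11, 11, 106] [327. 216.] [0.4816 0.2471]
[336, 212, 10, 8, 45] [340. 215.] [0.491  0.2523]
[336, 223, 12, 11, 67] [341. 229.] [0.4965 0.2419]
[322, 224, 12, 12, 107] [327. 229.] [0.4868 0.2371]
[309, 227, 10, 8, 42] [314. 230.] [0.4774 0.2324]
```

>>> servo_tool(plan=[[0.7, [0.2, 0.8, 0.5], [-0.7, 0, -2.5]], [0.7, [0.1, 0, 1.5], [0, 0, 0]], [0.7, [0, 0, 1.5], [0, 0, 0]], [0.7, [0, 0, 1], [0, 0, 0]], [0.7, [0, 0, 0.5], [0, 0, 0]], [0.7, [0, 0, 0], [0, 0, 0]]])

```text
time_s: 6.17
tool_pos: [0.4839, 0.2479, 0.067]
tool_rot: [179.7, -0.1, 117.5]
force: [-0.0, -0.4, -0.3]
grip_width: 0.0611
```

```bash
python3 - <<'E'
from h import *
show();go(.4818,.2465,.048,117.5)
E
```

```text
6.17 [0.4839 0.2479 0.067 ] [ 1.7973e+02 -6.0000e-02  1.1749e+02] [-0.  -0.4 -0.3] 0.0611 j7 2.0
turn [ 0.27 -0.06 -0.01] shift_cm [-0.02 -0.25  1.9 ] rows 0.5
```

>>> servo_tool(plan=[[0.7, [0, -0.2, 0.6], [0.2, 0, 0]], [0.7, [0, 0, 0.6], [0, 0, 0]], [0.7, [0, 0, 0.4], [0, 0, 0]]])

```text
time_s: 6.42
tool_pos: [0.4832, 0.2474, 0.0515]
tool_rot: [179.8, -0.1, 117.5]
force: [0.4, 0.7, 0.3]
grip_width: 0.0612
```

>>> servo_tool(plan=[[0.5, [0, -0.1, 0.3], [0.2, 0, 0]], [0.3, [0, 0, 0], [0, 0, 0]], [0.3, [0, 0, -0.05], [0, 0, 0]], [0.3, [0, 0, -0.05], [0, 0, 0]], [0.3, [0, 0, -0.05], [0, 0, 0]], [0.3, [0, 0, -0.05], [0, 0, 0]]])

```text
time_s: 6.92
tool_pos: [0.4822, 0.2469, 0.0502]
tool_rot: [-180.0, -0.1, 117.5]
force: [0.3, -0.5, 0.3]
grip_width: 0.0377
```

>>> servo_tool(plan=[[0, [0, 0, -0.05], [0, 0, 0]], [0, [0, 0, -0.05], [0, 0, 0]], [0, [0, 0, -0.05], [0, 0, 0]]], force=20)

```text
time_s: 7.17
tool_pos: [0.4824, 0.247, 0.0522]
tool_rot: [180.0, -0.1, 117.5]
force: [0.1, -0.2, -1.1]
grip_width: 0.0375
```

>>> servo_tool(plan=[[0, [0, 0, -0.6], [0, 0, 0]], [0, [0, 0, -1.2], [0, 0, 0]], [0, [0, 0, -2], [0, 0, 0]], [0, [0, 0, -2.5], [0, 0, 0]], [0, [0, 0, -2.5], [0, 0, 3]], [0, [0, 0, -1], [0, 0, 5]], [0, [0, 0, 0], [0, 0, 5]], [0, [0, 0, 0], [0, 0, 5]], [0, [0, 0, 0], [0, 0, 5]], [0, [-0.5, 0, 0], [0, 0, 4.5]], [0, [-1.5, 0.3, 0], [0, 0, 0]], [0, [-2.5, 0.5, 0], [0, 0, 0]], [0, [-3.5, 0.7, 0], [0, 0, 0]], [0, [-3.5, 0.7, 0], [0, 0, 0]], [0, [-3.5, 0.7, 0], [0, 0, 0]], [0, [-3.5, 0.7, 0], [0, 0, 0]], [0, [-3.5, 0.7, 0], [0, 0, 0]], [0, [-3.5, 0.7, 0], [0, 0, 0]], [0, [-3.5, 0.7, 0], [0, 0, 0]], [0, [-3.5, 0.7, 0], [0, 0, 0]]])

```text
time_s: 8.83
tool_pos: [0.5464, -0.0903, 0.1722]
tool_rot: [179.1, -0.9, 90.7]
force: [0.8, 0.4, -1.7]
grip_width: 0.0376
```

```bash
python3 - <<'E'
from h import *
show();go(.582,-.294,.13,90)
E
```

```text
8.83 [ 0.5464 -0.0903  0.1722] [179.14  -0.86  90.74] [ 0.8  0.4 -1.7] 0.0376 j7 13.0
turn [ 0.85 -0.86  0.73] shift_cm [-20.37   3.56   4.22] rows 5.0
```

>>> servo_tool(plan=[[0, [-3.5, 0.5, 0.3], [0.8, -0.8, 0.7]], [0, [-3.5, 0.5, 0.6], [0, 0, 0]], [0, [-3.5, 0.5, 0.6], [0, 0, 0]], [0, [-3.3, 0.5, 0.6], [0, 0, 0]], [0, [-2.5, 0.5, 0.6], [0, 0, 0]], [0, [-1.6, 0.4, 0.5], [0, 0, 0]], [0, [-0.6, 0.2, 0], [0, 0, 0]], [0, [0, 0, 0], [0, 0, 0]]])

```text
time_s: 9.5
tool_pos: [0.5722, -0.3048, 0.1465]
tool_rot: [179.7, 0.4, 90.1]
force: [-1.0, 0.6, -0.3]
grip_width: 0.0377
```

```bash
python3 - <<'E'
from h import *
show();go(.582,-.294,.04,90)
o=env.get_obs();c=env.read_camera('wrist');cv2.imwrite('pics/w3.png',c['image'])
E
```

```text
9.5 [ 0.5722 -0.3048  0.1465] [179.68   0.41  90.06] [-1.   0.6 -0.3] 0.0377 j7 38.0
turn [0.32 0.41 0.06] shift_cm [ 1.08  0.98 10.65] rows 2.6
```

View pics/w3.png

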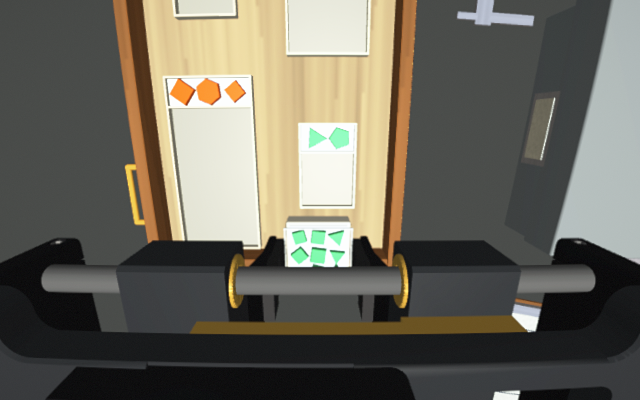

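```bash
python3 - <<'E'
from h import *
o=env.get_obs();c=env.read_camera('wrist')
print((cast(c,[[318,256],[318,238]],.171,o)[:,:2]-o['tool_pos'][:2]).round(4))
p=cast(c,[[300,153],[354,152],[356,207],[303,208]],.017,o);print(p.round(4),p.mean(0).round(4))
p=cast(c,[[170,108],[252,107],[259,246],[180,247]],.017,o);print('brick',p.round(4),p.mean(0).round(4))
E
```

```text
[[0.0007 0.0007]
 [0.0007 0.0117]]
[[ 0.5552 -0.2605  0.017 ]
 [ 0.6103 -0.2594  0.017 ]
 [ 0.6142 -0.3177  0.017 ]
 [ 0.5575 -0.3187  0.017 ]] [ 0.5843 -0.2891  0.017 ]
brick [[ 0.427  -0.2156  0.017 ]
 [ 0.5087 -0.2154  0.017 ]
 [ 0.5081 -0.3625  0.017 ]
 [ 0.4193 -0.3638  0.017 ]] [ 0.4658 -0.2893  0.017 ]
```

>>> servo_tool(plan=[[0, [0.6, 0.5, 0.5], [0.3, 0.4, 0]], [0, [0.5, 0.5, 1.5], [0, 0, 0]], [0, [0.3, 0.1, 2], [0, 0, 0]], [0, [0, 0, 2], [0, 0, 0]], [0, [0, 0, 1.5], [0, 0, 0]], [0, [0, 0, 1], [0, 0, 0]], [0, [0, 0, 0.5], [0, 0, 0]], [0, [0, 0, 0], [0, 0, 0]]])

```text
time_s: 10.27
tool_pos: [0.5918, -0.2671, 0.0499]
tool_rot: [179.7, -0.8, 91.5]
force: [0.7, -0.1, -1.2]
grip_width: 0.0373
```

```bash
python3 - <<'E'
from h import *
show();go(.583,-.291,.009,90)
o=env.get_obs();c=env.read_camera('wrist');cv2.imwrite('pics/w4.png',cv2.resize(c['image'][100:300,220:460],None,fx=2.5,fy=2.5))
E
```

```text
10.27 [ 0.5918 -0.2671  0.0499] [179.72  -0.77  91.54] [ 0.7 -0.1 -1.2] 0.0373 j7 39.0
turn [ 0.27 -0.77  1.54] shift_cm [-2.39 -0.88  4.09] rows 1.0
```

View pics/w4.png

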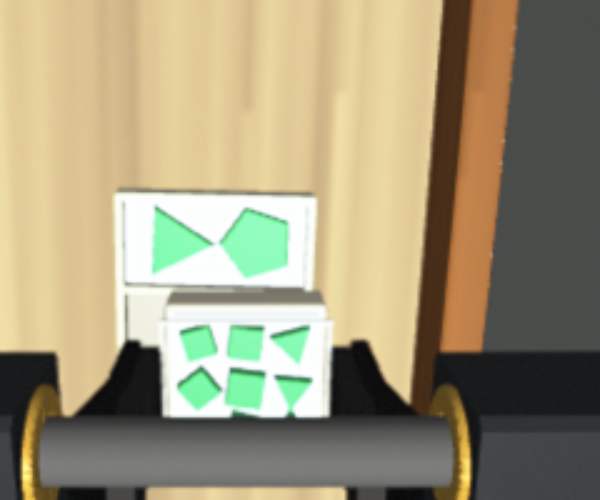

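>>> servo_tool(plan=[[0, [-1, -0.4, 0], [0.3, -0.7, 1.5]], [0, [-0.8, -0.3, 0], [0, 0, 0]], [0, [-0.4, -0.1, 0], [0, 0, 0]], [0, [0, 0, 0], [0, 0, 0]], [0, [0, 0, 0], [0, 0, 0]]])

```text
time_s: 10.73
tool_pos: [0.5854, -0.2935, 0.054]
tool_rot: [179.7, 0.2, 89.8]
force: [0.3, -0.8, -0.4]
grip_width: 0.0377
```

```bash
python3 - <<'E'
from h import *
show();go(.583,-.291,.009,90)
o=env.get_obs();c=env.read_camera('wrist')
b,g,r=[c['image'][...,i].astype(int) for i in range(3)]
m=(((g-r)>25)&((g-b)>8)).astype(np.uint8); n,l,s,ce=cv2.connectedComponentsWithStats(m)
for i in range(1,n):
    if s[i,4]>15 : print(s[i].tolist(),ce[i].round(0),cast(c,[ce[i]],.012,o)[0,:2].round(4))
E
```

```text
10.73 [ 0.5854 -0.2935  0.054 ] [1.7972e+02 1.7000e-01 8.9850e+01] [ 0.3 -0.8 -0.4] 0.0377 j7 39.0
turn [ 0.28  0.17 -0.15] shift_cm [ 0.25 -0.24  4.5 ] rows 1.1
[288, 146, 25, 29, 381] [296. 160.] [ 0.5705 -0.2463]
[315, 146, 28, 29, 588] [330. 160.] [ 0.5955 -0.2463]
[292, 230, 15, 15, 172] [299. 237.] [ 0.5713 -0.3067]
[311, 230, 15, 15, 199] [318. 237.] [ 0.5864 -0.3066]
[328, 230, 16, 16, 146] [337. 236.] [ 0.6011 -0.3065]
[291, 246, 18, 19, 194] [299. 255.] [ 0.5712 -0.3225]
[310, 247, 17, 20, 261] [318. 256.] [ 0.586  -0.3233]
[330, 250, 15, 17, 138] [337. 256.] [ 0.6014 -0.3231]
```

>>> servo_tool(plan=[[0, [0.2, -0.2, 0.8], [0.3, 0.2, 0]], [0, [0, 0, 1.2], [0, 0, 0]], [0, [0, 0, 1], [0, 0, 0]], [0, [0, 0, 0.5], [0, 0, 0]], [0, [0, 0, 0], [0, 0, 0]]])

```text
time_s: 11.2
tool_pos: [0.5834, -0.2911, 0.0155]
tool_rot: [-180.0, -0.1, 89.8]
force: [-1.0, -0.1, -0.1]
grip_width: 0.0377
```

```bash
python3 - <<'E'
from h import *
show();go(.583,-.290,.009,90)
E
```

```text
11.2 [ 0.5834 -0.2911  0.0155] [-1.7999e+02 -9.0000e-02  8.9840e+01] [-1.  -0.1 -0.1] 0.0377 j7 40.0
turn [-0.01 -0.09 -0.16] shift_cm [ 0.11 -0.04  0.65] rows 0.2
```

>>> servo_tool(plan=[[0, [0.1, 0, 0.3], [0, 0, 0]], [0, [0, 0, 0.25], [0, 0, 0]], [0, [0, 0, 0.1], [0, 0, 0]]])

```text
time_s: 11.45
tool_pos: [0.5828, -0.2893, 0.0071]
tool_rot: [-179.9, -0.1, 89.9]
force: [-0.0, 0.1, 4.2]
grip_width: 0.0379
```

>>> servo_tool(plan=[[0.6, [0, 0, -0.1], [0, 0, 0]], [0.6, [0, 0, -0.1], [0, 0, 0]], [0.6, [0, 0, -0.1], [0, 0, 0]], [0.6, [0, 0, -0.3], [0, 0, 0]], [0.6, [0, 0, -1], [0, 0, 0]], [0.6, [0, 0, -2], [0, 0, 0]], [0.6, [0, 0, -2.5], [0, 0, 0]], [0.6, [0, 0, -2.5], [0, 0, 0]], [0.6, [0, 0, -2], [0, 0, 0]]])

```text
time_s: 12.2
tool_pos: [0.5808, -0.2885, 0.1169]
tool_rot: [-179.5, -0.2, 89.8]
force: [0.8, -0.2, 0.0]
grip_width: 0.0524
```

```bash
python3 - <<'E'
from h import *
show();go(.505,.1957,.13,114.5)
o=env.get_obs();c=env.read_camera('wrist');t=env.read_camera('top')
cv2.imwrite('pics/w5.png',np.hstack([cv2.resize(c['image'][100:300,220:420],(400,400)),cv2.resize(t['image'][150:250,225:325],(400,400),interpolation=cv2.INTER_CUBIC)]))
E
```

```text
12.2 [ 0.5808 -0.2885  0.1169] [-179.55   -0.22   89.83] [ 0.8 -0.2  0. ] 0.0524 j7 37.0
turn [ -0.4   -0.32 -24.67] shift_cm [47.21 13.18 -1.31] rows 11.5
```

View pics/w5.png

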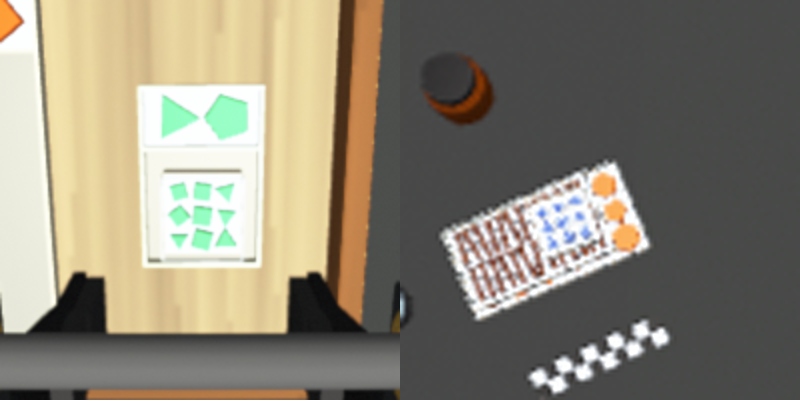

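>>> servo_tool(plan=[[0.7, [1, -0.1, -0.3], [-0.4, -0.3, 0]], [0.7, [2.5, -0.4, -0.3], [0, 0, 0]], [0.7, [3.5, -0.55, -0.3], [0, 0, 0]], [0.7, [3.5, -0.55, 0], [0, 0, 0]], [0.7, [3.5, -0.55, 0], [0, 0, 0]], [0.7, [3.5, -0.55, 0], [0, 0, 0]], [0.7, [3.5, -0.55, 0], [0, 0, 0]], [0.7, [3.5, -0.55, 0], [0, 0, 0]], [0.7, [3.5, -0.55, 0], [0, 0, 0]], [0.7, [3.5, -0.55, 0], [0, 0, 0]], [0.7, [3.5, -0.55, 0], [0, 0, 0]], [0.7, [3.5, -0.55, 0], [0, 0, 0]], [0.7, [3.5, -0.55, 0], [0, 0, 0]], [0.7, [2.5, -0.4, 0], [0, 0, 0]], [0.7, [1.5, -0.2, 0], [0, 0, -5]], [0.7, [0.5, 0, 0], [0, 0, -5]], [0.7, [0, 0, 0], [0, 0, -5]], [0.7, [0, 0, 0], [0, 0, -5]], [0.7, [0, 0, 0], [0, 0, -4.5]], [0.7, [0, 0, 0], [0, 0, 0]]])

```text
time_s: 13.97
tool_pos: [0.5044, 0.1956, 0.1264]
tool_rot: [179.7, 0.4, 115.4]
force: [0.4, 0.8, 0.8]
grip_width: 0.061
```

```bash
cat >> h.py <<'E'
def blobs(col,z,amin=12,rows=(0,300)):
    o=env.get_obs();c=env.read_camera('wrist'); b,g,r=[c['image'][...,i].astype(int) for i in range(3)]
    m={'blue':(b-r>40)&(b-g>15),'green':(g-r>25)&(g-b>8),'orange':(r-b>90)&(g>70)&(r>180),'rust':(r-b>45)&(r<190)}[col]
    n,l,s,ce=cv2.connectedComponentsWithStats(m.astype(np.uint8))
    k=[i for i in range(1,n) if s[i,4]>amin and rows[0]<ce[i][1]<rows[1]]
    P=cast(c,ce[k],z,o)[:,:2]
    for i,p in zip(k,P): print(s[i].tolist(),ce[i].round(0),p.round(4))
    return P
E
python3 - <<'E'
from h import *
show();go(.505,.1957,.1,114.5)
P=blobs('blue',.075);print(P.mean(0))
E
```

```text
13.97 [0.5044 0.1956 0.1264] [179.74   0.45 115.36] [0.4 0.8 0.8] 0.061 j7 4.0
turn [0.27 0.45 0.86] shift_cm [-0.01  0.06  2.64] rows 0.6
[301, 199, 11, 7, 37] [305. 202.] [0.4915 0.2031]
[315, 199, 10, 8, 34] [319. 203.] [0.5015 0.2068]
[330, 201, 6, 7, 22] [332. 204.] [0.5116 0.2106]
[301, 213, 9, 6, 28] [304. 215.] [0.4953 0.1925]
[314, 212, 7, 9, 29] [317. 216.] [0.5051 0.1966]
[329, 214, 6, 8, 18] [331. 217.] [0.5155 0.2004]
[299, 225, 10, 7, 27] [303. 228.] [0.499  0.1818]
[314, 227, 6, 6, 20] [317. 229.] [0.5096 0.1859]
[326, 227, 7, 8, 23] [329. 231.] [0.5196 0.1888]
[0.50541745 0.19627492]
```

>>> servo_tool(plan=[[0.7, [0, 0.1, 0.8], [0.3, 0.4, 4.2]], [0.7, [0, 0, 1.5], [0, 0, 0]], [0.7, [0, 0, 1.5], [0, 0, 0]], [0.7, [0, 0, 1.2], [0, 0, 0]], [0.7, [0, 0, 0.5], [0, 0, 0]], [0.7, [0, 0, 0], [0, 0, 0]]])

```text
time_s: 14.52
tool_pos: [0.5064, 0.1949, 0.0703]
tool_rot: [179.9, -0.0, 109.9]
force: [0.2, -0.1, -0.5]
grip_width: 0.0609
```

```bash
python3 - <<'E'
from h import *
show();go(.5053,.196,.051,111.2)
E
```

```text
14.52 [0.5064 0.1949 0.0703] [ 1.7988e+02 -3.0000e-02  1.0985e+02] [ 0.2 -0.1 -0.5] 0.0609 j7 1.0
turn [ 0.12 -0.03 -1.35] shift_cm [ 0.14 -0.06  1.93] rows 0.5
```

>>> servo_tool(plan=[[0.7, [0.1, 0, 0.6], [0, 0, -1.3]], [0.7, [0, 0, 0.6], [0, 0, 0]], [0.7, [0, 0, 0.4], [0, 0, 0]], [0.5, [0, 0, 0.25], [0, 0, 0]], [0.3, [0, 0, 0], [0, 0, 0]], [0.3, [0, 0, -0.05], [0, 0, 0]], [0.3, [0, 0, -0.05], [0, 0, 0]], [0.3, [0, 0, -0.05], [0, 0, 0]], [0.3, [0, 0, -0.05], [0, 0, 0]], [0.3, [0, 0, -0.05], [0, 0, 0]]])

```text
time_s: 15.35
tool_pos: [0.5075, 0.1965, 0.0551]
tool_rot: [179.7, -0.1, 111.2]
force: [0.5, 0.2, 0.2]
grip_width: 0.028
```

>>> servo_tool(plan=[[0.7, [0, 0, -0.6], [0, 0, 0]], [0.7, [0, 0, -0.6], [0, 0, 0]], [0.7, [0, 0, -0.1], [0, 0, 0]], [0.7, [0, 0, -0.1], [0, 0, 0]], [0.7, [0, 0, -0.1], [0, 0, 0]], [0.7, [0, 0, -0.1], [0, 0, 0]], [0.7, [0, 0, -0.1], [0, 0, 0]]])

```text
time_s: 15.93
tool_pos: [0.5083, 0.1969, 0.075]
tool_rot: [179.6, -0.1, 111.2]
force: [0.3, -0.3, -0.1]
grip_width: 0.0594
```

```bash
python3 - <<'E'
from h import *
show()
P=blobs('blue',.075);print(P.mean(0));go(*P.mean(0),.041,111.2)
E
```

```text
15.93 [0.5083 0.1969 0.075 ] [ 1.7956e+02 -9.0000e-02  1.1118e+02] [ 0.3 -0.3 -0.1] 0.0594 j7 3.0
[296, 218, 15, 11, 82] [302. 223.] [0.4956 0.205 ]
[313, 218, 14, 10, 71] [319. 223.] [0.5055 0.2089]
[331, 218, 11, 9, 54] [335. 222.] [0.5153 0.213 ]
[314, 233, 10, 13, 68] [319. 238.] [0.5095 0.1988]
[332, 234, 8, 11, 48] [336. 238.] [0.5195 0.2027]
[297, 236, 13, 9, 62] [302. 239.] [0.4997 0.1944]
[297, 250, 13, 10, 64] [302. 255.] [0.5035 0.1841]
[315, 251, 9, 9, 45] [319. 255.] [0.5139 0.1883]
[331, 250, 9, 11, 54] [335. 255.] [0.5238 0.1915]
[0.50961664 0.19851486]
turn [ 0.45 -0.1  -0.03] shift_cm [0.1  0.17 3.42] rows 0.8
```

>>> servo_tool(plan=[[0.7, [0.1, 0.1, 0.8], [0.4, -0.1, 0]], [0.7, [0, 0, 0.9], [0, 0, 0]], [0.7, [0, 0, 0.7], [0, 0, 0]], [0.7, [0, 0, 0.5], [0, 0, 0]], [0.7, [0, 0, 0], [0, 0, 0]]])

```text
time_s: 16.4
tool_pos: [0.5084, 0.1983, 0.0422]
tool_rot: [-179.9, 0.0, 111.2]
force: [-0.6, -0.9, 0.5]
grip_width: 0.0611
```

>>> servo_tool(plan=[[0.5, [0, 0, 0.1], [0, 0, 0]], [0.3, [0, 0, -0.03], [0, 0, 0]], [0.3, [0, 0, -0.03], [0, 0, 0]], [0.3, [0, 0, -0.03], [0, 0, 0]], [0.3, [0, 0, -0.03], [0, 0, 0]], [0.3, [0, 0, -0.03], [0, 0, 0]], [0, [0, 0, -0.03], [0, 0, 0]], [0, [0, 0, -0.03], [0, 0, 0]]])

```text
time_s: 17.07
tool_pos: [0.5082, 0.1979, 0.043]
tool_rot: [-179.9, 0.0, 111.2]
force: [0.5, 0.5, -0.1]
grip_width: 0.0379
```

>>> servo_tool(plan=[[0, [0, 0, -0.6], [0, 0, 0]], [0, [0, 0, -1.2], [0, 0, 0]], [0, [0, 0, -2], [0, 0, 0]], [0, [0, 0, -2.5], [0, 0, 0]], [0, [0, 0, -2], [0, 0, 3.2]], [0, [0, 0, -1], [0, 0, 4.5]], [0, [0, 0, 0], [0, 0, 4.5]], [0, [0, 0, 0], [0, 0, 4.5]], [0, [0, 0, 0], [0, 0, 4.5]], [0, [-1.5, -0.2, 0], [0, 0, 0]], [0, [-2.5, -0.3, 0], [0, 0, 0]], [0, [-3.5, -0.5, 0], [0, 0, 0]], [0, [-3.5, -0.5, 0], [0, 0, 0]], [0, [-3.5, -0.5, 0], [0, 0, 0]], [0, [-3.5, -0.5, 0], [0, 0, 0]], [0, [-3.5, -0.5, 0], [0, 0, 0]], [0, [-3, -0.4, 0], [0, 0, 0]], [0, [-2, -0.3, 0], [0, 0, 0]], [0, [-1, -0.1, 0], [0, 0, 0]], [0, [0, 0, 0], [0, 0, 0]]])

```text
time_s: 18.73
tool_pos: [0.463, -0.0991, 0.1555]
tool_rot: [179.4, -0.5, 90.1]
force: [0.3, -0.2, -0.5]
grip_width: 0.0378
```

```bash
python3 - <<'E'
from h import *
show();go(.467,-.104,.05,90)
P=blobs('blue',.012)
E
```

```text
18.73 [ 0.463  -0.0991  0.1555] [179.4   -0.47  90.06] [ 0.3 -0.2 -0.5] 0.0378 j7 7.0
turn [ 0.6  -0.47  0.05] shift_cm [-0.49  0.4  10.55] rows 2.6
[608, 10, 32, 171, 2676] [629. 122.] [ 0.8098 -0.0183]
[301, 153, 17, 13, 112] [308. 160.] [ 0.4549 -0.0616]
[327, 154, 12, 12, 79] [333. 160.] [ 0.481  -0.0621]
[289, 239, 18, 12, 121] [297. 244.] [ 0.4414 -0.1583]
[310, 238, 17, 12, 113] [317. 244.] [ 0.4645 -0.1578]
[331, 238, 14, 11, 86] [337. 243.] [ 0.4874 -0.1577]
[311, 256, 13, 11, 87] [317. 261.] [ 0.4643 -0.18  ]
[332, 257, 11, 10, 61] [337. 262.] [ 0.4878 -0.1805]
[291, 259, 16, 8, 81] [298. 263.] [ 0.4414 -0.1816]
```

>>> servo_tool(plan=[[0, [-0.4, 0.3, 0.6], [0.6, -0.4, 0]], [0, [0, 0, 1.2], [0, 0, 0]], [0, [0, 0, 2], [0, 0, 0]], [0, [0, 0, 2], [0, 0, 0]], [0, [0, 0, 2], [0, 0, 0]], [0, [0, 0, 1.5], [0, 0, 0]], [0, [0, 0, 0.7], [0, 0, 0]], [0, [0, 0, 0], [0, 0, 0]]])

```text
time_s: 19.45
tool_pos: [0.4654, -0.0935, 0.0498]
tool_rot: [180.0, -0.4, 91.1]
force: [-0.4, 0.2, -0.3]
grip_width: 0.038
```

```bash
python3 - <<'E'
from h import *
show();go(.468,-.104,.001,90)
P=blobs('blue',.012,rows=(0,200))
E
```

```text
19.45 [ 0.4654 -0.0935  0.0498] [179.96  -0.42  91.05] [-0.4  0.2 -0.3] 0.038 j7 15.0
turn [ 0.04 -0.42  1.05] shift_cm [-1.05  0.26  4.88] rows 1.2
[292, 172, 25, 20, 239] [303. 182.] [ 0.4548 -0.0619]
[331, 174, 17, 19, 167] [339. 184.] [ 0.4814 -0.0626]
```

>>> servo_tool(plan=[[0, [-0.8, 0.2, 0.3], [0, -0.4, 1]], [0, [-0.3, 0.1, 0.6], [0, 0, 0]], [0, [0, 0, 1], [0, 0, 0]], [0, [0, 0, 1], [0, 0, 0]], [0, [0, 0, 0.5], [0, 0, 0]], [0, [0, 0, 0], [0, 0, 0]]])

```text
time_s: 20.0
tool_pos: [0.4726, -0.1048, 0.016]
tool_rot: [179.6, -0.0, 90.1]
force: [0.1, -0.6, -0.4]
grip_width: 0.0381
```

```bash
python3 - <<'E'
from h import *
show();go(.468,-.104,.001,90)
E
```

```text
20.0 [ 0.4726 -0.1048  0.016 ] [ 1.7956e+02 -5.0000e-02  9.0080e+01] [ 0.1 -0.6 -0.4] 0.0381 j7 18.0
turn [ 0.44 -0.05  0.08] shift_cm [ 0.08 -0.46  1.5 ] rows 0.4
```

>>> servo_tool(plan=[[0, [0.1, -0.4, 0.3], [0.4, 0, 0]], [0, [0, -0.1, 0.4], [0, 0, 0]], [0, [0, 0, 0.3], [0, 0, 0]], [0, [0, 0, 0.2], [0, 0, 0]], [0, [0, 0, 0.1], [0, 0, 0]]])

```text
time_s: 20.42
tool_pos: [0.4669, -0.1037, 0.0015]
tool_rot: [-180.0, -0.0, 90.1]
force: [0.2, -0.1, 0.1]
grip_width: 0.038
```

>>> servo_tool(plan=[[0, [0, 0, 0.15], [0, 0, 0]], [0, [0, 0, 0.1], [0, 0, 0]]])

```text
time_s: 20.58
tool_pos: [0.4671, -0.1036, -0.001]
tool_rot: [-180.0, -0.1, 90.1]
force: [-3.6, 0.6, 11.5]
grip_width: 0.0377
```

>>> servo_tool(plan=[[0.6, [0, 0, -0.15], [0, 0, 0]], [0.6, [0, 0, -0.1], [0, 0, 0]], [0.6, [0, 0, -0.1], [0, 0, 0]], [0.6, [0, 0, -0.3], [0, 0, 0]], [0.6, [0, 0, -1], [0, 0, 0]], [0.6, [0, 0, -2], [0, 0, 0]], [0.9, [0, 0, -2.5], [0, 0, 0]], [0.9, [0, 0, -2.5], [0, 0, 0]], [0.9, [0, 0, -2], [0, 0, 0]], [0.9, [0, 0, 0], [0, 0, 0]]])

```text
time_s: 21.42
tool_pos: [0.4668, -0.1053, 0.1136]
tool_rot: [-180.0, 0.0, 89.9]
force: [1.4, -0.4, 0.2]
grip_width: 0.0712
```

```bash
python3 - <<'E'
from h import *
show()
P=blobs('blue',.034);print(P[-9:].mean(0))
go(.496,.218,.12,112.8)
E
```

```text
21.42 [ 0.4668 -0.1053  0.1136] [-1.7999e+02  3.0000e-02  8.9910e+01] [ 1.4 -0.4  0.2] 0.0712 j7 10.0
[296, 149, 19, 16, 150] [304. 157.] [ 0.4559 -0.0593]
[326, 150, 14, 14, 107] [332. 157.] [ 0.4802 -0.0598]
[301, 191, 11, 8, 43] [306. 194.] [ 0.4567 -0.0924]
[314, 190, 10, 8, 38] [318. 194.] [ 0.4676 -0.0921]
[327, 191, 7, 6, 30] [330. 193.] [ 0.478  -0.0918]
[315, 202, 7, 9, 37] [318. 206.] [ 0.4676 -0.1031]
[327, 202, 7, 9, 28] [330. 206.] [ 0.4786 -0.103 ]
[302, 204, 10, 7, 36] [306. 206.] [ 0.4569 -0.1037]
[302, 215, 10, 7, 36] [306. 218.] [ 0.4566 -0.1148]
[327, 214, 6, 9, 28] [330. 219.] [ 0.4785 -0.1152]
[316, 216, 6, 6, 25] [319. 218.] [ 0.4681 -0.1147]
[ 0.46760172 -0.10343102]
turn [-1.000e-01  1.000e-02 -2.288e+01] shift_cm [28.62 15.28 -0.78] rows 7.0
```

>>> servo_tool(plan=[[1, [1, 0.1, -0.6], [0, 0, 0]], [1, [2.5, 0.2, -0.6], [0, 0, 0]], [1, [3.5, 0.3, -0.6], [0, 0, 0]], [1, [3.5, 0.3, -0.6], [0, 0, 0]], [1, [3.5, 0.3, 0], [0, 0, 0]], [1, [3.5, 0.3, 0], [0, 0, 0]], [1, [3.5, 0.3, 0], [0, 0, 0]], [1, [3.5, 0.3, 0], [0, 0, 0]], [1, [2.5, 0.2, 0], [0, 0, 0]], [1, [1.5, 0.1, 0], [0, 0, -4]], [1, [0.5, 0, 0], [0, 0, -5]], [1, [0, 0, 0], [0, 0, -5]], [1, [0, 0, 0], [0, 0, -5]], [1, [0, 0, 0], [0, 0, -3.7]], [1, [0, 0, 0], [0, 0, 0]]])

```text
time_s: 22.72
tool_pos: [0.4836, 0.1961, 0.1263]
tool_rot: [-179.0, 0.0, 113.4]
force: [0.5, -0.7, -0.6]
grip_width: 0.0874
```

```bash
python3 - <<'E'
from h import *
show()
o=env.get_obs();c=env.read_camera('wrist');cv2.imwrite('pics/w6.png',cv2.resize(c['image'][100:260,240:400],None,fx=3.75,fy=3.75,interpolation=cv2.INTER_CUBIC))
np.savez('pics/w6.npz',p=o['tool_pos'],r=o['tool_rot'])
E
```

```text
22.72 [0.4836 0.1961 0.1263] [-1.7901e+02  3.0000e-02  1.1343e+02] [ 0.5 -0.7 -0.6] 0.0874 j7 2.0
```

View pics/w6.png

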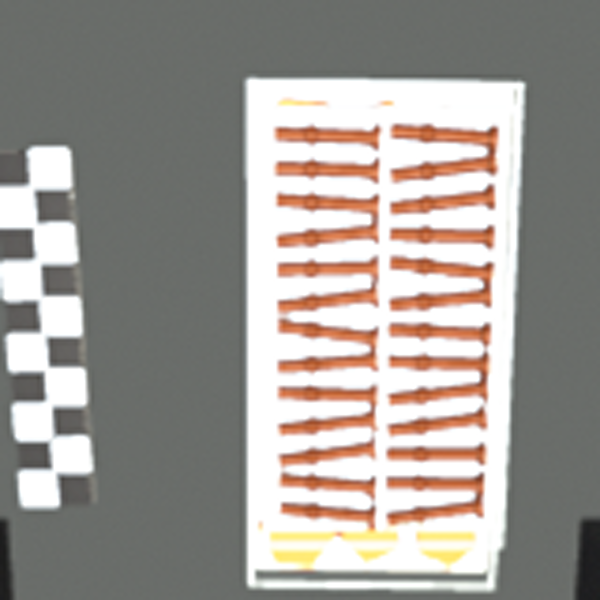

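```bash
python3 - <<'E'
from h import *
d=np.load('pics/w6.npz');o={'tool_pos':d['p'],'tool_rot':d['r']}
c=env.read_camera('wrist')
S=lambda l:np.array(l)/3.75+[240,100]
for q,z in (([[277,135],[496,133],[482,513],[282,513]],.051),([[248,80],[524,82],[494,588],[248,588]],.026)):
    b=cast(c,S(q),z,o);print(b.round(4).tolist(),b.mean(0).round(4))
    for i in range(4):
        w=b[(i+1)%4]-b[i];print(np.hypot(*w[:2]).round(4),np.degrees(np.arctan2(w[1],w[0])).round(1))
go(.494,.220,.06,113)
E
```

```text
[[0.4554, 0.2525, 0.051], [0.4998, 0.2723, 0.051], [0.536, 0.1903, 0.051], [0.4917, 0.1708, 0.051]] [0.4957 0.2215 0.051 ]
0.0485 24.0
0.0896 -66.2
0.0484 -156.3
0.0894 113.9
[[0.4436, 0.2605, 0.026], [0.5046, 0.2865, 0.026], [0.5559, 0.165, 0.026], [0.495, 0.1382, 0.026]] [0.4998 0.2125 0.026 ]
0.0664 23.1
0.1319 -67.1
0.0665 -156.3
0.1327 112.8
turn [-0.98  0.03  0.2 ] shift_cm [1.82 1.89 6.65] rows 1.6
```

>>> servo_tool(plan=[[1, [0.7, 0.8, 0.8], [-0.9, 0, -0.3]], [1, [0.8, 0.8, 1.5], [0, 0, 0]], [1, [0.3, 0.4, 1.5], [0, 0, 0]], [1, [0, 0, 1.2], [0, 0, 0]], [1, [0, 0, 0.6], [0, 0, 0]], [1, [0, 0, 0], [0, 0, 0]]])

```text
time_s: 23.32
tool_pos: [0.496, 0.2195, 0.068]
tool_rot: [180.0, 0.0, 112.7]
force: [-0.5, -0.2, 1.0]
grip_width: 0.0871
```

```bash
python3 - <<'E'
from h import *
show();go(.4955,.2213,.0165,113.8)
E
```

```text
23.32 [0.496  0.2195 0.068 ] [1.7998e+02 3.0000e-02 1.1267e+02] [-0.5 -0.2  1. ] 0.0871 j7 2.0
turn [ 0.02  0.03 -1.13] shift_cm [0.18 0.03 5.15] rows 1.3
```

>>> servo_tool(plan=[[1, [0.1, 0, 0.8], [0, 0, -1]], [1, [0, 0, 1.2], [0, 0, 0]], [1, [0, 0, 1.2], [0, 0, 0]], [1, [0, 0, 0.9], [0, 0, 0]], [1, [0, 0, 0.5], [0, 0, 0]], [1, [0, 0, 0], [0, 0, 0]]])

```text
time_s: 23.82
tool_pos: [0.4962, 0.2198, 0.0186]
tool_rot: [179.9, 0.0, 113.6]
force: [0.3, 0.1, 0.5]
grip_width: 0.087
```

```bash
python3 - <<'E'
from h import *
show();go(.4955,.2213,.0165,113.8)
E
```

```text
23.82 [0.4962 0.2198 0.0186] [1.7989e+02 1.0000e-02 1.1357e+02] [0.3 0.1 0.5] 0.087 j7 4.0
turn [ 0.11  0.01 -0.23] shift_cm [ 0.17 -0.01  0.21] rows 0.1
```

>>> servo_tool(plan=[[1, [0.1, 0, 0.4], [0, 0, 0]], [1, [0, 0, 0.25], [0, 0, 0]], [0.55, [0, 0, -0.03], [0, 0, 0]], [0.55, [0, 0, -0.03], [0, 0, 0]], [0.55, [0, 0, -0.03], [0, 0, 0]], [0.55, [0, 0, -0.03], [0, 0, 0]], [0.55, [0, 0, -0.03], [0, 0, 0]], [0.55, [0, 0, -0.03], [0, 0, 0]], [0.4, [0, 0, -0.03], [0, 0, 0]], [0.2, [0, 0, -0.03], [0, 0, 0]]], force=25)

```text
time_s: 24.65
tool_pos: [0.4963, 0.2211, 0.0149]
tool_rot: [179.8, -0.0, 113.5]
force: [-0.3, -0.6, -1.2]
grip_width: 0.0579
```

>>> servo_tool(plan=[[0, [0, 0, -0.4], [0, 0, 0]], [0, [0, 0, -0.8], [0, 0, 0]], [0, [0, 0, -1.5], [0, 0, 0]], [0, [0, 0, -2], [0, 0, 0]], [0, [0, 0, -2.5], [0, 0, 0]], [0, [0, 0, -2.5], [0, 0, 0]], [0, [0, 0, -1.5], [0, 0, 0]], [0, [0, 0, 0], [0, 0, 0]]], force=30)

```text
time_s: 25.32
tool_pos: [0.4945, 0.2192, 0.1333]
tool_rot: [-179.9, 0.1, 113.5]
force: [1.1, 0.1, -1.9]
grip_width: 0.0578
```

>>> servo_tool(plan=[[0, [0, 0, 0], [0, 0, 3]], [0, [0, 0, 0], [0, 0, 5]], [0, [0, 0, 0], [0, 0, 5]], [0, [0, 0, 0], [0, 0, 5]], [0, [-1, 0.2, 0], [0, 0, 4]], [0, [-2, 0.5, 0], [0, 0, 1.5]], [0, [-3, 0.8, 0], [0, 0, 0]], [0, [-3.3, 0.9, 0], [0, 0, 0]], [0, [-3.3, 0.9, 0], [0, 0, 0]], [0, [-3.3, 0.9, 0], [0, 0, 0]], [0, [-3.3, 0.9, 0], [0, 0, 0]], [0, [-3.3, 0.9, 0], [0, 0, 0]], [0, [-3.3, 0.9, 0], [0, 0, 0]], [0, [-2.5, 0.7, 0], [0, 0, 0]], [0, [-1.5, 0.4, 0], [0, 0, 0]], [0, [-0.8, 0.2, 0], [0, 0, 0]], [0, [0, 0, 0], [0, 0, 0]], [0, [0, 0, 0], [0, 0, 0]]])

```text
time_s: 26.82
tool_pos: [0.5678, -0.1181, 0.127]
tool_rot: [-179.6, 0.4, 89.1]
force: [0.8, 0.1, -1.2]
grip_width: 0.0579
```

```bash
python3 - <<'E'
from h import *
show();go(.583,-.103,.045,90)
o=env.get_obs();c=env.read_camera('wrist');cv2.imwrite('pics/w7.png',cv2.resize(c['image'][60:300,200:440],None,fx=2.5,fy=2.5,interpolation=cv2.INTER_CUBIC))
np.savez('pics/w7.npz',p=o['tool_pos'],r=o['tool_rot'])
E
```

```text
26.82 [ 0.5678 -0.1181  0.127 ] [-179.58    0.4    89.06] [ 0.8  0.1 -1.2] 0.0579 j7 17.0
turn [-0.42  0.4  -0.94] shift_cm [1.51 1.52 8.2 ] rows 2.0
```

View pics/w7.png

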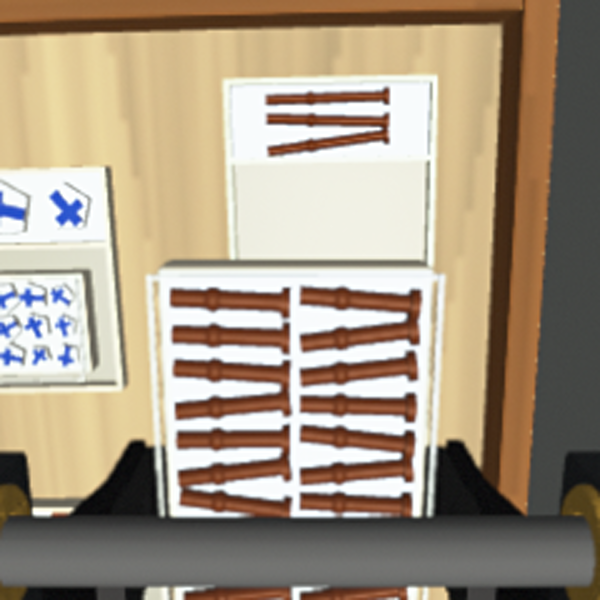

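```bash
python3 - <<'E'
from h import *
d=np.load('pics/w7.npz');o={'tool_pos':d['p'],'tool_rot':d['r']}
c=env.read_camera('wrist')
S=lambda l:np.array(l)/2.5+[200,60]
e=cast(c,S([[150,275],[440,273]]),.166,o);print('box far edge',e.round(4),(e.mean(0)-d['p']).round(4))
b=cast(c,S([[233,162],[431,160]]),.015,o);print('bay far',b.round(4),b.mean(0)-[0,.06,0])
E
```

```text
box far edge [[ 0.5421 -0.0654  0.166 ]
 [ 0.5976 -0.0659  0.166 ]] [0.002  0.0524 0.039 ]
bay far [[ 0.5458 -0.0459  0.015 ]
 [ 0.6203 -0.0464  0.015 ]] [ 0.58304816 -0.10618694  0.015     ]
```

>>> servo_tool(plan=[[0, [0.7, 0.7, 0.3], [-0.4, 0.4, -0.9]], [0, [0.5, 0.6, 0.8], [0, 0, 0]], [0, [0, 0.2, 1.5], [0, 0, 0]], [0, [0, 0, 2], [0, 0, 0]], [0, [0, 0, 1.5], [0, 0, 0]], [0, [0, 0, 1], [0, 0, 0]], [0, [0, 0, 0.4], [0, 0, 0]], [0, [0, 0, 0], [0, 0, 0]]])

```text
time_s: 27.58
tool_pos: [0.5885, -0.0857, 0.0457]
tool_rot: [179.8, -0.6, 91.5]
force: [0.5, -0.8, -1.6]
grip_width: 0.0575
```

```bash
python3 - <<'E'
from h import *
show();go(.583,-.105,-.002,90)
E
```

```text
27.58 [ 0.5885 -0.0857  0.0457] [179.85  -0.55  91.48] [ 0.5 -0.8 -1.6] 0.0575 j7 21.0
turn [ 0.15 -0.55  1.48] shift_cm [-1.93 -0.55  4.77] rows 1.2
```

>>> servo_tool(plan=[[0, [-0.8, -0.2, 0], [0.1, -0.5, 1.4]], [0, [-0.7, -0.2, 0.1], [0, 0, 0]], [0, [-0.3, -0.1, 0.2], [0, 0, 0]], [0, [0, 0, 0.2], [0, 0, 0]], [0, [0, 0, 0], [0, 0, 0]]])

```text
time_s: 28.0
tool_pos: [0.5853, -0.1052, 0.0424]
tool_rot: [179.7, 0.0, 90.0]
force: [0.1, -0.0, -1.2]
grip_width: 0.0578
```

```bash
python3 - <<'E'
from h import *
show();go(.583,-.105,-.002,90)
E
```

```text
28.0 [ 0.5853 -0.1052  0.0424] [179.74   0.    90.  ] [ 0.1 -0.  -1.2] 0.0578 j7 21.0
turn [ 0.26  0.   -0.  ] shift_cm [ 0.02 -0.23  4.44] rows 1.1
```

>>> servo_tool(plan=[[0, [0, -0.2, 0.8], [0.2, 0, 0]], [0, [0, 0, 1.1], [0, 0, 0]], [0, [0, 0, 0.9], [0, 0, 0]], [0, [0, 0, 0.6], [0, 0, 0]], [0, [0, 0, 0.3], [0, 0, 0]], [0, [0, 0, 0.1], [0, 0, 0]]])

```text
time_s: 28.5
tool_pos: [0.5834, -0.1055, 0.0008]
tool_rot: [179.9, -0.0, 89.9]
force: [-0.7, -0.1, -2.6]
grip_width: 0.0579
```

>>> servo_tool(plan=[[0, [0, 0, 0.15], [0, 0, 0]], [0, [0, 0, 0.1], [0, 0, 0]]])

```text
time_s: 28.67
tool_pos: [0.583, -0.1053, -0.0018]
tool_rot: [180.0, -0.1, 90.0]
force: [-5.8, 2.0, 13.3]
grip_width: 0.058
```

>>> servo_tool(plan=[[0.82, [0, 0, -0.15], [0, 0, 0]], [0.82, [0, 0, -0.1], [0, 0, 0]], [0.82, [0, 0, -0.1], [0, 0, 0]], [0.82, [0, 0, -0.3], [0, 0, 0]], [0.82, [0, 0, -1], [0, 0, 0]], [0.82, [0, 0, -2], [0, 0, 0]], [1, [0, 0, -2.5], [0, 0, 0]], [1, [0, 0, -2.5], [0, 0, 0]], [1, [0, 0, -2], [0, 0, 0]], [1, [0, 0, 0], [0, 0, 0]]])

```text
time_s: 29.5
tool_pos: [0.5845, -0.1064, 0.1146]
tool_rot: [179.7, -0.0, 89.9]
force: [0.6, -0.1, 0.3]
grip_width: 0.0852
```

```bash
python3 - <<'E'
from h import *
show()
P=blobs('rust',.034,amin=10)
print(P.mean(0));go(.4998,.2125,.12,113)
t=env.read_camera('top');im=t['image']
cv2.imwrite('pics/t8.png',cv2.resize(im[145:255,205:480],(800,320),interpolation=cv2.INTER_CUBIC))
E
```

```text
29.5 [ 0.5845 -0.1064  0.1146] [ 1.7975e+02 -1.0000e-02  8.9890e+01] [ 0.6 -0.1  0.3] 0.0852 j7 18.0
[84, 63, 324, 204, 15504] [237. 127.] [ 0.5177 -0.0355]
[489, 96, 11, 10, 29] [494. 100.] [ 0.7338 -0.0133]
[288, 110, 50, 5, 166] [313. 112.] [ 0.5816 -0.0238]
[288, 120, 50, 16, 305] [313. 126.] [ 0.5817 -0.0349]
[287, 153, 27, 6, 85] [301. 155.] [ 0.5709 -0.0592]
[318, 153, 27, 14, 168] [331. 159.] [ 0.5971 -0.0628]
[288, 162, 26, 5, 82] [301. 164.] [ 0.5708 -0.0666]
[318, 169, 26, 7, 79] [331. 172.] [ 0.5972 -0.074 ]
[288, 171, 27, 5, 79] [301. 172.] [ 0.571  -0.0742]
[288, 178, 27, 6, 79] [301. 181.] [ 0.5711 -0.0815]
[318, 179, 26, 5, 82] [331. 181.] [ 0.597  -0.0816]
[288, 187, 27, 5, 82] [301. 189.] [ 0.5711 -0.0891]
[318, 187, 26, 13, 161] [331. 193.] [ 0.597  -0.0928]
[289, 194, 26, 7, 77] [301. 197.] [ 0.5709 -0.0964]
[289, 202, 26, 14, 153] [301. 209.] [ 0.5707 -0.1076]
[318, 204, 26, 5, 74] [331. 205.] [ 0.5972 -0.1041]
[318, 212, 26, 5, 78] [330. 213.] [ 0.597  -0.1114]
[318, 218, 25, 6, 75] [330. 221.] [ 0.5969 -0.1189]
[289, 220, 26, 5, 77] [302. 221.] [ 0.571  -0.1189]
[289, 226, 26, 6, 69] [302. 229.] [ 0.5712 -0.1262]
[318, 226, 25, 6, 67] [330. 229.] [ 0.5967 -0.1263]
[290, 233, 25, 7, 67] [302. 236.] [ 0.5708 -0.1337]
[318, 235, 25, 4, 77] [330. 236.] [ 0.5971 -0.1336]
[234, 236, 10, 6, 13] [239. 238.] [ 0.512  -0.1354]
[290, 242, 25, 6, 71] [302. 244.] [ 0.5706 -0.1412]
[318, 242, 25, 13, 139] [331. 247.] [ 0.5974 -0.1449]
[290, 249, 25, 7, 70] [303. 251.] [ 0.5714 -0.1488]
[139, 254, 30, 53, 635] [152. 278.] [ 0.4233 -0.1772]
[469, 254, 28, 53, 603] [484. 278.] [ 0.7483 -0.1786]
[ 0.58346967 -0.09974558]
turn [ 1.700e-01  2.000e-02 -2.311e+01] shift_cm [32.62  4.72 -0.69] rows 8.0
```

>>> servo_tool(plan=[[1, [1, -0.2, -0.6], [0, 0, 0]], [1, [2.5, -0.6, -0.6], [0, 0, 0]], [1, [3.5, -1, -0.6], [0, 0, 0]], [1, [3.5, -1, -0.6], [0, 0, 0]], [1, [3.5, -1, 0], [0, 0, 0]], [1, [3.5, -1, 0], [0, 0, 0]], [1, [3.5, -1, 0], [0, 0, 0]], [1, [3.5, -1, 0], [0, 0, 0]], [1, [3.5, -1, 0], [0, 0, 0]], [1, [2, -0.5, 0], [0, 0, -4]], [1, [1, 0, 0], [0, 0, -5]], [1, [0, 0, 0], [0, 0, -5]], [1, [0, 0, 0], [0, 0, -5]], [1, [0, 0, 0], [0, 0, -3.7]], [1, [0, 0, 0], [0, 0, 0]]])

```text
time_s: 30.85
tool_pos: [0.4763, 0.2272, 0.1228]
tool_rot: [-178.3, -0.0, 114.1]
force: [-0.1, -0.3, 0.9]
grip_width: 0.0868
```

```bash
python3 - <<'E'
from h import *
show();go(.496,.211,.06,113)
o=env.get_obs();c=env.read_camera('wrist');im=c['image'];cv2.imwrite('pics/w9.png',im)
# white box outline
m=(im.min(2)>190).astype(np.uint8);m=cv2.morphologyEx(m,cv2.MORPH_CLOSE,np.ones((9,9)))
for k in cv2.findContours(m,cv2.RETR_EXTERNAL,cv2.CHAIN_APPROX_NONE)[0]:
    if cv2.contourArea(k)>2500:
        q=cv2.boxPoints(cv2.minAreaRect(k));print(cv2.contourArea(k),q.round(0).tolist());b=cast(c,q,.026,o);print(b.round(4).tolist(),b.mean(0).round(4))
d=(im.max(2)<60).astype(np.uint8)
r=(im[...,2].astype(int)-im[...,0]>60)&(im[...,1]<120)
ys,xs=np.nonzero(r&(np.arange(640)>400)&(np.arange(640)<560)&(np.arange(400)[:,None]<240));print('jar px',xs.min() if len(xs) else None,xs.mean(),ys.mean(),len(xs))
E
```

```text
30.85 [0.4763 0.2272 0.1228] [-1.7831e+02 -4.0000e-02  1.1413e+02] [-0.1 -0.3  0.9] 0.0868 j7 -0.0
turn [-1.69 -0.03  1.13] shift_cm [-2.26  1.18  6.28] rows 1.5
7442.0 [[299.0, 266.0], [301.0, 154.0], [374.0, 156.0], [371.0, 268.0]]
[[0.4839, 0.1581, 0.026], [0.4424, 0.2621, 0.026], [0.5036, 0.2878, 0.026], [0.5514, 0.1871, 0.026]] [0.4953 0.2238 0.026 ]
jar px 435 456.27794117647056 206.7485294117647 1360
```

>>> servo_tool(plan=[[1, [-0.8, 0.4, 0.5], [-1.6, 0, 1]], [1, [-0.8, 0.4, 1.2], [0, 0, 0]], [1, [-0.5, 0.3, 1.2], [0, 0, 0]], [1, [-0.1, 0.1, 0.6], [0, 0, 0]], [1, [0, 0, 0], [0, 0, 0]], [1, [0, 0, 0], [0, 0, 0]]])

```text
time_s: 31.4
tool_pos: [0.4944, 0.2103, 0.082]
tool_rot: [-179.6, 0.0, 112.6]
force: [-0.5, -0.0, -0.3]
grip_width: 0.0871
```

```bash
python3 - <<'E'
from h import *
show();go(.496,.211,-.006,113)
o=env.get_obs();c=env.read_camera('wrist');cv2.imwrite('pics/w10.png',c['image'])
E
```

```text
31.4 [0.4944 0.2103 0.082 ] [-1.7957e+02  3.0000e-02  1.1255e+02] [-0.5 -0.  -0.3] 0.0871 j7 2.0
turn [-0.43  0.02 -0.45] shift_cm [-0.    0.17  8.8 ] rows 2.1
```

View pics/w10.png

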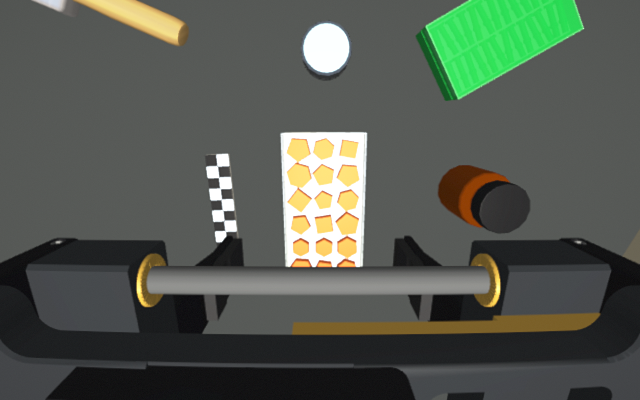

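>>> servo_tool(plan=[[1, [0, 0.1, 1], [-0.4, 0, -0.4]], [1, [0, 0, 1.5], [0, 0, 0]], [1, [0, 0, 2], [0, 0, 0]], [1, [0, 0, 1.5], [0, 0, 0]], [1, [0, 0, 0.8], [0, 0, 0]], [1, [0, 0, 0.2], [0, 0, 0]], [1, [0, 0, 0], [0, 0, 0]]])

```text
time_s: 32.03
tool_pos: [0.4977, 0.2141, 0.0125]
tool_rot: [179.7, -0.1, 113.0]
force: [-0.5, -0.6, 0.3]
grip_width: 0.0871
```

```bash
python3 - <<'E'
from h import *
show();go(.496,.211,-.006,113)
E
```

```text
32.03 [0.4977 0.2141 0.0125] [ 1.7972e+02 -9.0000e-02  1.1303e+02] [-0.5 -0.6  0.3] 0.0871 j7 5.0
turn [ 0.28 -0.09  0.03] shift_cm [-0.22 -0.28  1.85] rows 0.5
```

>>> servo_tool(plan=[[1, [-0.2, -0.3, 0.4], [0.3, 0, 0]], [1, [0, -0.1, 0.5], [0, 0, 0]], [1, [0, 0, 0.4], [0, 0, 0]], [1, [0, 0, 0.3], [0, 0, 0]]])

```text
time_s: 32.37
tool_pos: [0.4969, 0.2119, -0.0016]
tool_rot: [179.7, -0.2, 113.1]
force: [-0.2, -0.1, -0.7]
grip_width: 0.0869
```

>>> servo_tool(plan=[[1, [0, -0.1, 0.4], [0, 0, 0]], [1, [0, 0, 0.2], [0, 0, 0]], [0.6, [0, 0, 0], [0, 0, 0]], [0.6, [0, 0, -0.03], [0, 0, 0]], [0.6, [0, 0, -0.03], [0, 0, 0]], [0.6, [0, 0, -0.03], [0, 0, 0]], [0.5, [0, 0, -0.03], [0, 0, 0]], [0.3, [0, 0, -0.03], [0, 0, 0]], [0, [0, 0, -0.03], [0, 0, 0]]])

```text
time_s: 33.12
tool_pos: [0.4954, 0.2113, -0.0072]
tool_rot: [179.8, -0.2, 113.0]
force: [0.8, -0.1, -3.2]
grip_width: 0.0657
```

>>> servo_tool(plan=[[0, [0, 0, -0.3], [0, 0, 0]], [0, [0, 0, -0.6], [0, 0, 0]], [0, [0, 0, -1.2], [0, 0, 0]], [0, [0, 0, -2], [0, 0, 0]], [0, [0, 0, -2.5], [0, 0, 0]], [0, [0, 0, -2.5], [0, 0, 0]], [0, [0, 0, -2], [0, 0, 0]], [0, [0, 0, -1], [0, 0, 0]], [0, [0, 0, 0], [0, 0, 0]]], force=40)

```text
time_s: 33.87
tool_pos: [0.4922, 0.2084, 0.1219]
tool_rot: [-179.8, -0.1, 112.9]
force: [0.2, -0.1, -3.5]
grip_width: 0.0653
```

>>> servo_tool(plan=[[0, [0, 0, -0.3], [0, 0, 3]], [0, [0, 0, -0.3], [0, 0, 5]], [0, [0, 0, -0.3], [0, 0, 5]], [0, [0, 0, 0], [0, 0, 5]], [0, [-1, 0, 0], [0, 0, 4]], [0, [-2, -0.1, 0], [0, 0, 1]], [0, [-3, -0.2, 0], [0, 0, 0]], [0, [-3.5, -0.2, 0], [0, 0, 0]], [0, [-3.5, -0.2, 0], [0, 0, 0]], [0, [-3.5, -0.2, 0], [0, 0, 0]], [0, [-3.5, -0.2, 0], [0, 0, 0]], [0, [-3.5, -0.2, 0], [0, 0, 0]], [0, [-3.5, -0.2, 0], [0, 0, 0]], [0, [-3.5, -0.2, 0], [0, 0, 0]], [0, [-3.5, -0.2, 0], [0, 0, 0]], [0, [-3.5, -0.2, 0], [0, 0, 0]], [0, [-3, -0.2, 0], [0, 0, 0]], [0, [-2, -0.1, 0], [0, 0, 0]], [0, [-1, 0, 0], [0, 0, 0]], [0, [0, 0, 0], [0, 0, 0]]])

```text
time_s: 35.53
tool_pos: [0.4392, -0.2619, 0.1191]
tool_rot: [-178.8, 0.0, 89.4]
force: [-0.2, -0.1, -3.3]
grip_width: 0.0653
```

```bash
python3 - <<'E'
from h import *
show();go(.467,-.29,.05,90)
E
```

```text
35.53 [ 0.4392 -0.2619  0.1191] [-1.788e+02  4.000e-02  8.942e+01] [-0.2 -0.1 -3.3] 0.0653 j7 34.0
turn [-1.2   0.04 -0.58] shift_cm [-2.81  2.78  6.91] rows 1.7
```

>>> servo_tool(plan=[[0, [-0.8, 0.9, 0], [-1.2, 0, -0.5]], [0, [-1, 0.9, 0], [0, 0, 0]], [0, [-0.7, 0.6, 0], [0, 0, 0]], [0, [-0.2, 0.2, 0], [0, 0, 0]], [0, [0, 0, 0], [0, 0, 0]], [0, [0, 0, 0], [0, 0, 0]]])

```text
time_s: 36.03
tool_pos: [0.458, -0.2886, 0.1149]
tool_rot: [-179.6, -0.4, 89.9]
force: [0.5, 0.3, -3.3]
grip_width: 0.0655
```

```bash
python3 - <<'E'
from h import *
show();go(.467,-.29,.05,90)
o=env.get_obs();c=env.read_camera('wrist');cv2.imwrite('pics/w11.png',cv2.resize(c['image'][60:300,200:440],None,fx=2.5,fy=2.5,interpolation=cv2.INTER_CUBIC))
np.savez('pics/w11.npz',p=o['tool_pos'],r=o['tool_rot'])
E
```

```text
36.03 [ 0.458  -0.2886  0.1149] [-179.59   -0.39   89.94] [ 0.5  0.3 -3.3] 0.0655 j7 41.0
turn [-0.41 -0.39 -0.06] shift_cm [-0.14  0.9   6.49] rows 1.6
```

View pics/w11.png

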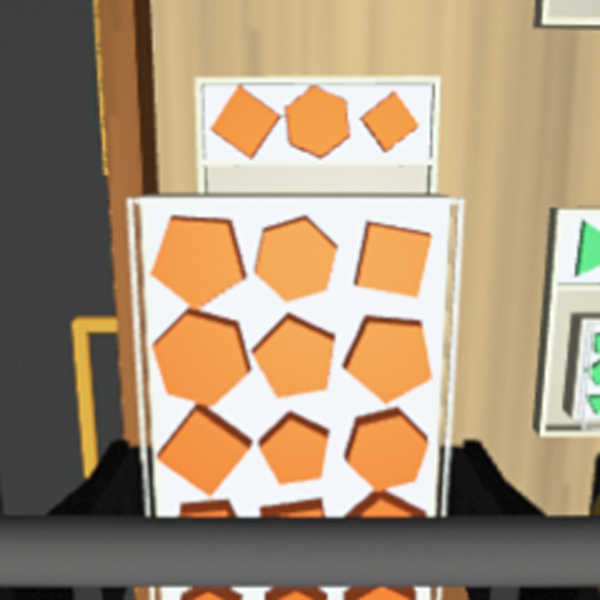

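```bash
python3 - <<'E'
from h import *
d=np.load('pics/w11.npz');o={'tool_pos':d['p'],'tool_rot':d['r']}
c=env.read_camera('wrist')
S=lambda l:np.array(l)/2.5+[200,60]
e=cast(c,S([[128,199],[464,200]]),d['p'][2]+.0335,o);print('box far edge',e.round(4),(e.mean(0)-d['p']).round(4))
b=cast(c,S([[203,166],[433,166]]),.015,o);print('bay far',b.round(4),b.mean(0)-[0,.074,0])
E
```

```text
box far edge [[ 0.4266 -0.2229  0.1484]
 [ 0.4922 -0.2232  0.1484]] [0.0014 0.0656 0.0335]
bay far [[ 0.425  -0.2168  0.015 ]
 [ 0.5084 -0.2169  0.015 ]] [ 0.4666773  -0.29082517  0.015     ]
```

>>> servo_tool(plan=[[0, [-0.1, 0.5, 0.5], [-0.4, -0.4, 0]], [0, [0, 0.3, 1], [0, 0, 0]], [0, [0, 0.1, 1.5], [0, 0, 0]], [0, [0, 0, 1.5], [0, 0, 0]], [0, [0, 0, 1], [0, 0, 0]], [0, [0, 0, 0.3], [0, 0, 0]], [0, [0, 0, 0], [0, 0, 0]]])

```text
time_s: 36.72
tool_pos: [0.4697, -0.2848, 0.0517]
tool_rot: [179.8, -0.2, 90.3]
force: [-0.1, -0.4, -4.1]
grip_width: 0.0653
```

```bash
python3 - <<'E'
from h import *
show();go(.467,-.291,.002,90)
E
```

```text
36.72 [ 0.4697 -0.2848  0.0517] [ 1.7983e+02 -1.6000e-01  9.0320e+01] [-0.1 -0.4 -4.1] 0.0653 j7 44.0
turn [ 0.17 -0.16  0.32] shift_cm [-0.62 -0.27  4.97] rows 1.2
```

>>> servo_tool(plan=[[0, [-0.4, -0.2, 0.4], [0.2, -0.2, 0.3]], [0, [-0.2, -0.1, 0.8], [0, 0, 0]], [0, [0, 0, 1.1], [0, 0, 0]], [0, [0, 0, 0.8], [0, 0, 0]], [0, [0, 0, 0.4], [0, 0, 0]], [0, [0, 0, 0], [0, 0, 0]]])

```text
time_s: 37.22
tool_pos: [0.4675, -0.2921, 0.0142]
tool_rot: [179.9, 0.1, 90.0]
force: [-0.2, 1.2, -4.0]
grip_width: 0.0658
```

```bash
python3 - <<'E'
from h import *
show();go(.467,-.291,.002,90)
E
```

```text
37.22 [ 0.4675 -0.2921  0.0142] [1.7993e+02 1.2000e-01 9.0000e+01] [-0.2  1.2 -4. ] 0.0658 j7 47.0
turn [0.07 0.12 0.  ] shift_cm [ 0.11 -0.05  1.22] rows 0.3
```

>>> servo_tool(plan=[[0, [0.1, 0, 0.4], [0, 0, 0]], [0, [0, 0, 0.4], [0, 0, 0]], [0, [0, 0, 0.2], [0, 0, 0]], [0, [0, 0, 0.1], [0, 0, 0]]])

```text
time_s: 37.55
tool_pos: [0.4679, -0.2913, 0.0028]
tool_rot: [179.9, 0.1, 90.0]
force: [-4.7, 2.3, 10.0]
grip_width: 0.0651
```

>>> servo_tool(plan=[[0.88, [0, 0, -0.1], [0, 0, 0]], [0.88, [0, 0, -0.1], [0, 0, 0]], [0.88, [0, 0, -0.1], [0, 0, 0]], [0.88, [0, 0, -0.3], [0, 0, 0]], [0.88, [0, 0, -1], [0, 0, 0]], [0.88, [0, 0, -2], [0, 0, 0]], [0.88, [0, 0, -2.5], [0, 0, 0]], [0.88, [0, 0, -2.5], [0, 0, 0]], [0.88, [0, 0, -2.5], [0, 0, 0]], [0.88, [0, 0, -2.5], [0, 0, 0]], [0.88, [3, 0, -1], [0, 0, 0]], [0.88, [3.5, 0, 0], [0, 0, 0]], [0.88, [3.5, 0, 0], [0, 0, 0]], [0.88, [3.5, 0, 0], [0, 0, 0]], [0.88, [3.5, 0, 0], [0, 0, 0]], [0.88, [3.5, 0, 0], [0, 0, 0]], [0.88, [3.5, 0, 0], [0, 0, 0]], [0.88, [3.5, 0, 0], [0, 0, 0]], [0.88, [2.5, 0, 0], [0, 0, 0]], [0.88, [1, 0, 0], [0, 0, 0]]])

```text
time_s: 39.22
tool_pos: [0.4757, 0.0183, 0.173]
tool_rot: [178.2, 0.1, 88.6]
force: [0.6, -0.3, 0.1]
grip_width: 0.0768
```

>>> servo_tool(plan=[[0.88, [3, 0, 0], [0, 0, 0]], [0.88, [3.5, 0, 0], [0, 0, 0]], [0.88, [3.5, 0, 0], [0, 0, 0]], [0.88, [3, 0, 0], [0, 0, 0]], [0.88, [1, 0, 0], [0, 0, 0]], [0.88, [0, 0, 0], [0, 0, 0]], [0.88, [0, 0, 0], [0, 0, 0]]])

```text
time_s: 39.8
tool_pos: [0.483, 0.1588, 0.1781]
tool_rot: [177.8, 0.0, 88.2]
force: [-0.1, -1.2, 0.1]
grip_width: 0.0766
```

```bash
python3 - <<'E'
from h import *
show()
c=env.read_camera('top');im=c['image']
cv2.imwrite('pics/t12.png',cv2.resize(im[145:255,205:480],(800,320),interpolation=cv2.INTER_CUBIC))
E
```

```text
39.8 [0.483  0.1588 0.1781] [1.7777e+02 4.0000e-02 8.8240e+01] [-0.1 -1.2  0.1] 0.0766 j7 -24.0
```

```bash
python3 - <<'E'
from h import *
c=env.read_camera('top');im=c['image'];b,g,r=[im[...,i].astype(int) for i in range(3)]
hsv=cv2.cvtColor(im,cv2.COLOR_BGR2HSV)
M={'green':(g-r>25)&(g-b>8),'blue':(b-r>40)&(b-g>15),'orange':(r-b>120)&(g>110),'rust':(r-b>45)&(r<150)&(r>70)}
bay={'green':(.5826,-.2942,.022),'blue':(.4673,-.1081,.022),'rust':(.5815,-.110,.055),'orange':(.465,-.2943,.07)}
for k,m in M.items():
    ys,xs=np.nonzero(m); P=cast(c,np.c_[xs,ys],.036)[:,:2]; B=bay[k]
    s=(abs(P[:,0]-B[0])<.042)&(abs(P[:,1]-B[1])<B[2]);Q=P[s]
    print(k,s.sum(),'mid of extents-bay',((Q.max(0)+Q.min(0))/2-B[:2]).round(4),'extent',np.ptp(Q,0).round(3))
i0=cv2.imread('pics/top0.png');d=cv2.absdiff(i0,im).max(2)
print('jar diff',(d[160:188,228:252]>60).sum(),'loupe diff',(d[217:238,210:230]>60).sum())
E
```

```text
green 79 mid of extents-bay [0.0007 0.0042] extent [0.029 0.032]
blue 38 mid of extents-bay [-0.0004  0.0029] extent [0.028 0.028]
orange 394 mid of extents-bay [0.0024 0.0027] extent [0.054 0.12 ]
rust 72 mid of extents-bay [0.0007 0.0038] extent [0.049 0.094]
jar diff 141 loupe diff 65
```

```bash
python3 - <<'E'
from h import *
i0=cv2.imread('pics/scene0.png');im=env.read_camera('scene')['image'];d=cv2.absdiff(i0,im).max(2)
print('jar',(d[258:292,368:400]>50).sum(),'loupe',(d[225:246,424:446]>50).sum())
t=lambda s:[s[258:292,368:400],s[225:246,424:446]]
for a in t(i0): print(cv2.minMaxLoc(cv2.matchTemplate(im[210:310,350:460],a,cv2.TM_CCOEFF_NORMED))[1::2])
show()
E
```

```text
jar 0 loupe 0
(0.9634109735488892, (18, 48))
(0.9987552762031555, (74, 15))
39.95 [0.483  0.1577 0.178 ] [1.7779e+02 1.0000e-02 8.8080e+01] [-0.1 -1.2  0.4] 0.0764 j7 -24.0
```

Jar and loupe unmoved; all boxes are within about 4 mm of their bay centres, so I'm handing in.

```bash
python3 -c "
from cell import env
print(env.sign_off())"
```

```text
the job is handed in; nothing more can be done
None
```

I moved all four boxes into the bays with the matching find, in the order glass, china, nails, brick. I lowered each one until the wrist force showed contact and only then let go. I handed the job in at about 40 s of the 109 s allowed.

**Last checks:**
- **Position:** in the overhead camera, the contents of all four boxes were within about 4 mm of the bay centres I measured at the start (limit 14 mm).
- **Height and tilt:** I had no direct measure of these at the end. All boxes were held level, and the contact heights fit boxes lying on the bay floors.
- **Jar and loupe:** both were pixel-identical to the start in the scene camera. The overhead camera did differ there, probably because the arm was overhead and blocking the view, so I relied on the scene camera.
- **Final picture:** I could not look at the finished drawer because the 16-picture limit was reached. The last check is by numbers only.

**What failed or disagreed:**
- **Missed grips:** the first try on each small box closed above the lid without gripping. It turned the glass box by a few degrees at most and did no other visible harm. The fingertips seem to sit about 20 mm behind the reported TCP, so I gripped lower after that. The glass box was held by only a few millimetres, but it stayed level.
- **Camera disagreement:** the wrist and overhead cameras disagreed by 2–5 mm in y. I aimed by the wrist camera, so the true error may differ from the overhead figure by that much.

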